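Rehang the lift-off door of the drive box

TASK

Lift the loose door of the small grey electronics box out of the vice and rehang it: with the door swung well open, lower both its knuckles all the way onto the two hinge pins and let go, so that it hangs there by itself; then swing it fully shut against the seal. The hinge strip is bolted through slots and seldom sits quite where the drawing says, so feel for the pins. Leave the other things on the desk where they are.

Things in the scene. Friction and masses are not known exactly. Their poses are not given: they have to be found in the camera images.
- box: Grey sheet-steel electronics box, fixed to the desk, 90 deep (x), 160 wide (y), 130 mm high. Origin: centre of its underside, on the desk; x from its open front to its back, y to the left as the robot sees it, z up. Front face at x = -45; its opening, 88 mm wide, z 28 to 104, has a raised lip with seal 7 mm proud of that face. A hinge strip stands at the left (+y) of the front.
- hinge_nominal (a point): Drawing position of the hinge axis: box frame [-58, 66, 0] mm, 13 mm before the front face. The true axis is parallel but up to 6 mm from it to either side along the box's y (not x or z): the strip is bolted through slots and no reading tells where. See or feel it.
- pin_low_nominal (a point): Drawing position of the lower pin's tip, box z = 38 mm. Upright steel pin, 6.4 mm diameter, slightly bevelled tip, 14 mm high on a round shoulder (12 mm across, top at box z = 24) of a 6 mm thick lug that reaches back to the strip. Off to the side with the strip, as said of the hinge.
- pin_high_nominal (a point): Drawing position of the upper pin's tip, box z = 98 mm; an equal pin on the same axis, shoulder top at z = 84 mm, lug from 78 to 84 mm. This lug is above the lower pin, so the door cannot come from straight above: bring it in level from the front, knuckle ends above the pin tips, and lower it 14 mm.
- door: Loose grey steel door, 0.2 to 0.33 kg. Origin on its knuckle axis, level with the lower edge; z up. The leaf, 120 x 100 high x 10 mm thick, runs from y = -8 to -128 mm, centred on x = 0; outer face (louvres, coin-slot lock) at x = -5. Starts upright in the vice, lower edge 24 mm over the desk, knuckle end away from the robot, outer face to the left; may lean or slide in a grip.
- door_knuckle_low (a point): Centre of the lower knuckle's bottom end: door frame [0, 0, 10] mm. The knuckles are tubes open at both ends, 13 mm outside, 8 mm bore, 18 mm long, at door z = 10 to 28 and 70 to 88 mm. Seated, this point is on the lower shoulder: door origin 14 mm over the desk.
- door_knuckle_high (a point): Centre of the upper knuckle's bottom end: door frame [0, 0, 70] mm. Seated, it rests on the upper shoulder, 84 mm over the desk.
- door_top (a point): Middle of the door's plain top edge (door frame [0, -68, 100] mm), 10 mm thick, gripped from above; about over the centre of mass.
- door_free_edge (a point): Middle of the door's free upright edge (door frame [0, -128, 50] mm). Shut, the door's axes are parallel to the box's and this is at box x = -58 mm; open by an angle, the door's yaw is the box's minus it. Hung, it swings freely, stays where left by friction and has no catch; it is shut when its inner face meets the seal.
- vice: Small green machine vice, fixed to the desk, 50 (x) x 132 (y) x 52 mm high, origin at the centre of its underside. Its jaws face along y, 1 to 2 mm further apart than the door is thick; the door stands loosely between them on rails 24 mm over the desk (jaw tops at 52) and lifts straight out, its leaf along the vice's x.
- side_cutters: side cutters with blue grips, 120 mm long, lying flat; origin at the middle of its underside; a bystander
- driver_red: red-handled screwdriver, 153 mm; origin at the middle of its underside; a bystander
- screw_tin: round white tin, 50 mm across, 18 mm high; origin at the middle of its underside; a bystander
- hex_keys: hex keys in a red holder, 67x52x17 mm; origin at the middle of its underside; a bystander
- multimeter: orange hand multimeter, 132x68x39 mm; origin at the middle of its underside; a bystander
- spare_stepper: spare stepper motor, 42x42x60 mm, standing; origin at the middle of its underside; a bystander
- driver_small: yellow-handled screwdriver, 128 mm; origin at the middle of its underside; a bystander

How it is judged:
By the outcome, as a careful person would: the job done as asked, in the order asked, and still so for the second after the job is handed in, with the robot touching nothing.
It also fails if it takes over 67 s, if anything falls off the work surface, if the arm or the gripper's body presses on something with over 40 N, if the wrist force passes 120 N, or if a joint passes its speed limit or range.

ROBOT

A 7-joint arm with a two-finger parallel gripper is mounted at the origin on a cart in front of the work surface, level with it; the furniture and walls round the work are solid. World frame = base frame: x ahead of the robot, y to its left, z up, the work surface at z = 0. Lengths are in m, angles in rad, forces in N, time in s.
With the tool pointing down it reaches from about 0.425 to 0.875 m from the base axis. Payload 8.4 kg.
Tool frame: the origin (TCP) lies at the very end of the fingers, on their centre line; the grasp point (between the pads) lies 19 mm behind it; z points along the fingers, y is the direction in which the jaws open and shut (so a half turn about z gives the same grasp; the last joint's range is limited). The gripper opens to 87 mm and grips with 3 to 60 N. Pads are 19 mm wide; open, the fingers measure 117 mm over their backs; the gripper's body (75 mm by 190 mm) begins 51 mm behind the grasp point.
Start: joints at [-1.243, 0.333, 0.04, 1.465, -0.013, 1.343, -0.059], TCP at [0.269, 0.592, 0.223] pointing down, gripper open.
Joint ranges: [-2.58, 2.58], [-0.38, 2.09], [-1.3, 1.39], [0.25, 2.4], [-1.5, 4.64], [0.08, 2.09], [-2.65, 2.65]. Speed limits (rad/s): [2.22, 2.22, 2.79, 2.79, 3.14, 3.14, 3.14].

INTERFACE

Orientations are given as a unit quaternion [x, y, z, w].
In Python, from plant import env, vision, job gives the robot as it stands.
- The arm moves only by the tool apply_moves, never from a script. Its argument "targets" is one flat list of numbers, 5 for each row, row after row: the shift along the tool's x, y, z in cm, then the turn about the tool's z in degrees, then the opening, from 0 (shut) to 1 (fully open). A call has exactly 10 rows; each row is the pose to reach, as a shift and turn from the pose measured when the call began, along the tool's axes at that moment; what a row does not reach only later rows make up. A row lasts 1/12 s, in which the tool goes at most 41.7 mm and 7.16 degrees, less where a joint would pass 70% of its speed; a pose out of reach is approached as far as the arm can. A call with a gripper value outside its range is refused whole. The fingers move at their own pace and stop on an object; "newtons" is the grip in N (left out, the last holds). Time passes only in rows, so rows that repeat a pose let the fingers close, or fill a call up. It gives the time, the measured TCP pose, the force and the opening at its end, in the units of the state.
- env.sense(): the state, without advancing time (a new reading comes with each control period).
- vision.snapshot(name): name is "scene" or "side" or "wrist"; returns a dict with "pixels" (480x640x3 uint8, red, green, blue), "mtx" (3x3 intrinsics, pixels), "pose" (4x4, takes a point from camera to world coordinates). Camera axes: x right, y down, z forward; pixel columns grow to the right and rows downward; lengths in m; the calibration is good to about 2 mm. A picture is of the moment at which its call begins. There is no depth.
- job.job_done(): hands the job in, once; it reports no verdict.
Trained networks look in the newest picture that a camera, given by its name, has taken for a name from the list of things; names that differ only in an ending like _2 or _b are one class to them, and where a whole thing is asked for, a point or a joint stands for the part that bears it (a point fixed in the world has none). Each returns a list of dicts, best first, with "p" (0 to 1); they miss things now and then, are a little off and sometimes report something else, mostly with a low value. They report only what shows in the picture. A call takes as long as a camera call.
- vision.boxes_of(camera, thing): "extent" ([left, top, width, height] in pixels, round what is visible of it).
- vision.outline_of(camera, thing): "region" (480x640 bool, what is visible of it) and "extent" ([left, top, width, height] in pixels, round what is visible of it).
- vision.mark_of(camera, thing): "position" ([column, row] in pixels: a listed point, or the origin of a listed thing).
The state is a dict: "time": time; "qpos": joint angles; "joint_vel": joint speeds; "joint_torque": joint torques, N m; "ee_pos": TCP position; "tcp_rot": TCP orientation; "contact_force": force on the tool from outside, world axes, zero at the start; "ft_torque": the same for the moment, N m; "finger_gap": finger opening in m.
Only numpy, scipy, OpenCV 4.12 (cv2) and the standard library are available. Lean on these libraries where they do the work, as an engineer would, in place of code of your own. Each camera call takes 0.05 s, during which the arm holds its last target.

## Working session

There is one attempt and no reset: what is moved stays moved. The work goes in short steps, Python scripts to look and compute and a tool call to move; the robot and the scene stay as the last step left them, time stands still between calls to the robot, and variables do not carry over. Pictures are saved under pics/ and viewed, and the job is handed in when it is done.

Besides the shell and the picture viewer there is one more tool, called after "Request:" by a JSON object that holds its "api" and its "payload". apply_moves: Moves the arm, as the interface text tells. Its arguments: {"type":"object","properties":{"targets":{"type":"array"},"newtons":{"type":"number"}},"required":["targets"]}

```bash
ls; mkdir -p pics; cat > h.py <<'E'
import numpy as np, cv2, json
from plant import env, vision, job
from scipy.spatial.transform import Rotation as R
def snap(n,f=None):
    s=vision.snapshot(n)
    if f: cv2.imwrite('pics/'+f,cv2.cvtColor(s['pixels'],cv2.COLOR_RGB2BGR))
    return s
def ray(s,uv):
    K=np.array(s['mtx']);T=np.array(s['pose'])
    d=T[:3,:3]@np.linalg.solve(K,[uv[0],uv[1],1.]);return T[:3,3],d
def onz(s,uv,z):
    o,d=ray(s,uv);return o+d*(z-o[2])/d[2]
def proj(s,p):
    K=np.array(s['mtx']);T=np.array(s['pose'])
    c=T[:3,:3].T@(np.atleast_2d(p)-T[:3,3]).T;u=K@c;return (u[:2]/u[2]).T
def tri(a,ua,b,ub):
    o1,d1=ray(a,ua);o2,d2=ray(b,ub);d1/=np.linalg.norm(d1);d2/=np.linalg.norm(d2)
    t=np.linalg.lstsq(np.c_[d1,-d2],o2-o1,rcond=None)[0]
    p,q=o1+d1*t[0],o2+d2*t[1];return (p+q)/2,np.linalg.norm(p-q)
def st():
    s=env.sense();np.set_printoptions(precision=4,suppress=True)
    print('t',round(s['time'],3),'pos',np.array(s['ee_pos']),'R\n',R.from_quat(s['tcp_rot']).as_matrix(),'F',np.array(s['contact_force']),'T',np.array(s['ft_torque']),'gap',s['finger_gap'],'q',np.array(s['qpos']));return s
E
python3 - <<'E'
from h import *
st()
for n in ['scene','side','wrist']:
    s=snap(n,n+'0.png'); print(n,s['pose'],s['mtx'])
    for t in ['box','hinge_nominal','pin_low_nominal','pin_high_nominal','door','door_knuckle_low','door_knuckle_high','door_top','door_free_edge','vice']:
        m=vision.mark_of(n,t); print(t,[(np.round(x['position'],1),round(x['p'],2)) for x in m[:2]])
E
```

```text
pics
t 0.0 pos [0.2689 0.5912 0.2216] R
 [[-0.9103  0.414  -0.0006]
 [ 0.414   0.9103 -0.0015]
 [-0.0001 -0.0016 -1.    ]] F [ 0.4554  0.2747 -0.0687] T [ 0.0182 -0.0009  0.0124] gap 0.0870210045306964 q [-1.2432  0.3339  0.0399  1.4663 -0.0134  1.3433 -0.0585]
scene [[ 0.7236 -0.476   0.4999 -0.0408]
 [-0.6902 -0.5097  0.5137 -0.4609]
 [ 0.0102 -0.7167 -0.6973  0.8629]
 [ 0.      0.      0.      1.    ]] [[535.5963   0.     305.3788]
 [  0.     535.5963 236.57  ]
 [  0.       0.       1.    ]]
box [(array([339.8, 226.4]), 0.71)]
hinge_nominal [(array([299.8, 219.8]), 0.9)]
pin_low_nominal [(array([301.5, 208. ]), 0.8)]
pin_high_nominal [(array([300.7, 191.7]), 0.59)]
door [(array([398.5, 299.9]), 0.68), (array([262. , 176.4]), 0.34)]
door_knuckle_low [(array([397.5, 295. ]), 0.91)]
door_knuckle_high [(array([400.2, 273.8]), 0.71)]
door_top [(array([388.7, 289.6]), 0.73)]
door_free_edge [(array([366.5, 325.4]), 0.98)]
vice [(array([387.9, 287.8]), 0.73), (array([400.1, 335.8]), 0.64)]
side [[-0.9431 -0.1037  0.316   0.1906]
 [-0.332   0.3509 -0.8756  0.9769]
 [-0.0201 -0.9307 -0.3653
[... 418 characters left out ...]
ray([323.1, 245.5]), 0.73)]
door_knuckle_low [(array([318.2, 239.3]), 0.97)]
door_knuckle_high [(array([322.4, 217.2]), 0.85), (array([319.1, 247.3]), 0.25)]
door_top [(array([349.9, 205.9]), 0.65)]
door_free_edge [(array([248.2, 294.2]), 0.49), (array([315.5, 381.4]), 0.43)]
vice [(array([353.1, 247.4]), 0.7)]
wrist [[ 0.4139  0.8748  0.2518  0.2009]
 [ 0.9103 -0.3978 -0.1143  0.6231]
 [ 0.0002  0.2766 -0.961   0.3849]
 [ 0.      0.      0.      1.    ]] [[413.9036   0.     314.657 ]
 [  0.     413.9036 238.8335]
 [  0.       0.       1.    ]]
box []
hinge_nominal []
pin_low_nominal []
pin_high_nominal []
door []
door_knuckle_low []
door_knuckle_high []
door_top []
door_free_edge []
vice []
```

View pics/scene0.png

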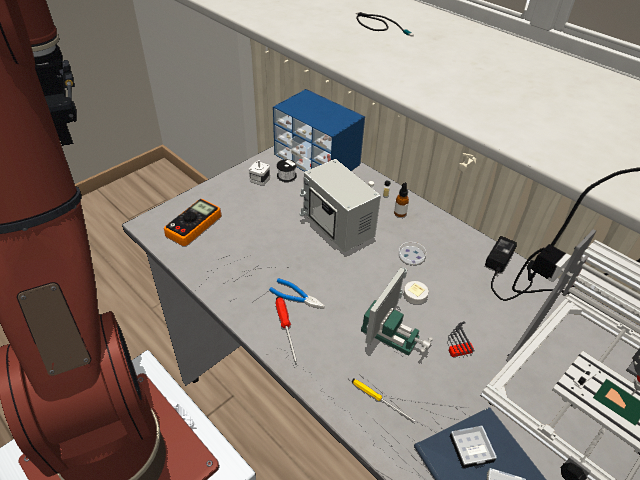

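View pics/side0.png

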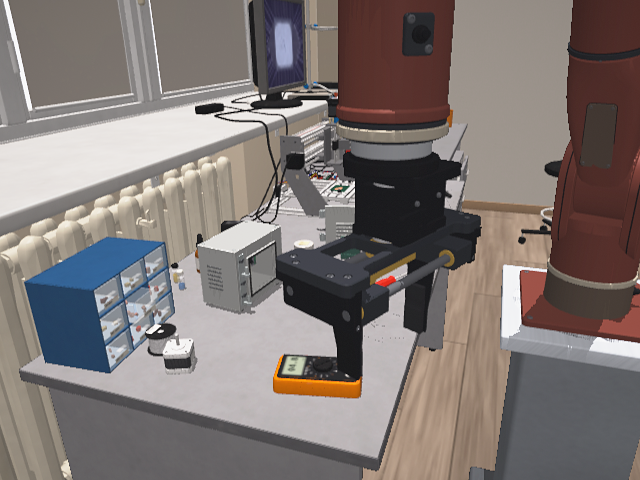

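```bash
python3 - <<'E'
import cv2
a=cv2.imread('pics/scene0.png');b=cv2.imread('pics/side0.png')
cv2.imwrite('pics/sc_z.png',cv2.resize(a[140:350,230:470],None,fx=3.2,fy=2.8,interpolation=3)[:600,:800])
cv2.imwrite('pics/sd_z.png',cv2.resize(b[180:350,170:400],None,fx=3.4,fy=3.4,interpolation=3)[:600,:800])
E
```

```text
(no output)
```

View pics/sc_z.png

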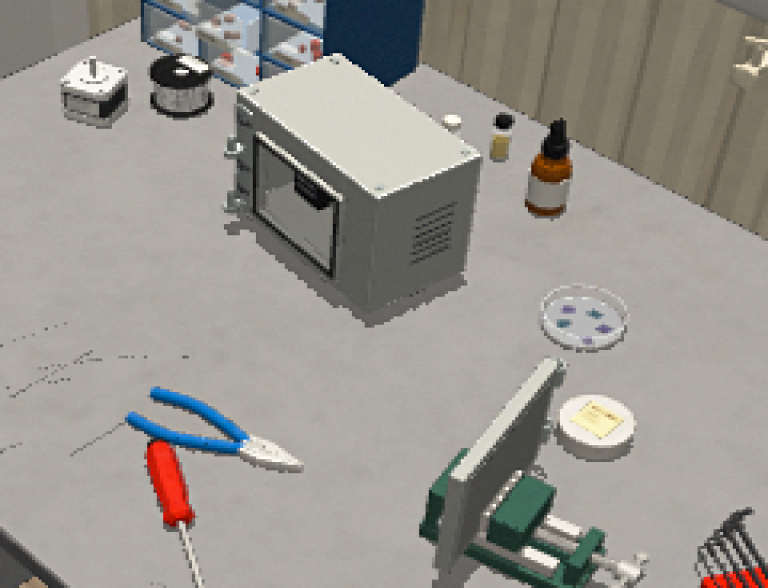

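View pics/sd_z.png

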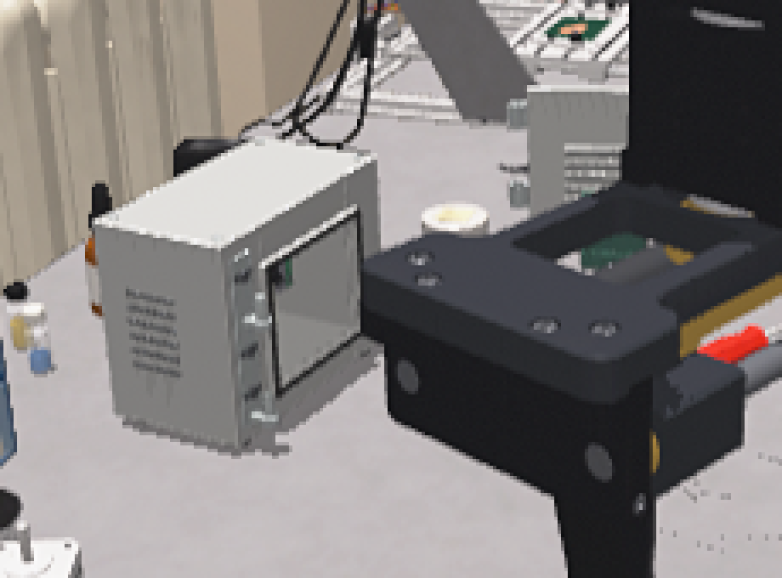

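```bash
cat > a.py <<'E'
from h import *
S=snap('scene','sc1.png');D=snap('side')
z=lambda x,y:(230+x/3.2,140+y/2.8)
zd=lambda x,y:(170+x/3.4,180+y/3.4)
c=[z(237,92),z(337,57),z(480,155),z(378,195)]
P=[onz(S,u,.13) for u in c];print(np.array(P))
for i in range(4):print(np.linalg.norm(P[i]-P[(i+1)%4]),np.degrees(np.arctan2(*(P[(i+1)%4]-P[i])[1::-1])))
print('side cam')
c=[zd(222,245),zd(95,222),zd(262,137),zd(378,155)]
P=[onz(D,u,.13) for u in c];print(np.array(P))
for i in range(4):print(np.linalg.norm(P[i]-P[(i+1)%4]))
print('door top', [onz(S,z(*u),.124) for u in [(449,478),(467,474),(560,362),(548,360)]])
print('knuckle top tri',tri(S,(400.2,273.8),D,(322.4,217.2)),tri(S,(397.5,295),D,(318.2,239.3)))
print('pins', [onz(S,z(*u),zz) for u,zz in [((235,140),.098),((233,195),.038)]])
print('pins', [onz(D,zd(*u),zz) for u,zz in [((262,293),.098),((266,388),.038)]])
print(tri(S,z(235,140),D,zd(262,293)),tri(S,z(233,195),D,zd(266,388)))
E
python3 a.py
```

```text
[[0.62335166 0.22878997 0.13      ]
 [0.70840705 0.21391459 0.13      ]
 [0.68811437 0.06153099 0.13      ]
 [0.60447322 0.07642239 0.13      ]]
0.08634637301395352 -9.920159950926072
0.15372883709322385 -97.5853566707404
0.08495643866120896 169.9048827922505
0.1535326526662153 82.93701152705044
side cam
[[0.62220079 0.23173298 0.13      ]
 [0.70697438 0.22263094 0.13      ]
 [0.68254248 0.06585128 0.13      ]
 [0.59778964 0.07620602 0.13      ]]
0.08526082854206467
0.15867191923301657
0.08538304773006292
0.15743106413046346
door top [array([ 0.44385789, -0.12693113,  0.124     ]), array([ 0.45335222, -0.13156645,  0.124     ]), array([ 0.56428803, -0.10686033,  0.124     ]), array([ 0.56057798, -0.10092004,  0.124     ])]
knuckle top tri (array([ 0.56805036, -0.09545669,  0.09628356]), np.float64(0.004653934449372025)) (array([ 0.57602006, -0.09651494,  0.03426772]), np.float64(0.006231851096932839))
pins [array([0.60793189, 0.21421138, 0.098     ]), array([0.60817526, 0.21590944, 0.038     ])]
pins [array([0.60717837, 0.21905397, 0.098     ]), array([0.61029004, 0.21747577, 0.038     ])]
(array([0.60917821, 0.21560237, 0.09632494]), np.float64(0.0002667395280304281)) (array([0.6098641 , 0.21703356, 0.03722045]), np.float64(0.0016930903537177707))
```

Request:
{"api": "apply_moves", "payload": {"targets": [-3.5,-2,0,7,0.6,-7,-4,0,14,0.6,-10.5,-6,0,21,0.6,-14,-8,0,28,0.6,-17.5,-10,0,35,0.6,-21,-12,0,42,0.6,-24.5,-14,0,49,0.6,-28,-16,0,56,0.6,-31.5,-18,0,63,0.6,-35,-20,0,70,0.6]}}

```text
time: 2.58
ee_pos: [0.5057, 0.263, 0.2229]
tcp_rot: [0.736, 0.677, 0.0, -0.0]
contact_force: [1.4, -0.1, 0.6]
finger_gap: 0.0524
```

```bash
python3 -c "
from h import *
st()"
```

```text
t 2.583 pos [0.5057 0.263  0.2229] R
 [[ 0.0835  0.9965  0.0005]
 [ 0.9965 -0.0835  0.0006]
 [ 0.0007  0.0004 -1.    ]] F [ 1.3903 -0.1293  0.6257] T [-0.0695 -0.0331  0.0065] gap 0.05244332726198724 q [-0.9083  0.1715  0.3992  1.6823 -0.0692  1.301  -0.5796]
```

Request:
{"api": "apply_moves", "payload": {"targets": [-0.3,0.3,0,7,0.6,-0.7,0.6,0,14,0.6,-1,0.9,0,21,0.6,-1.4,1.2,0,28,0.6,-1.7,1.6,0,35,0.6,-2.1,1.9,0,42,0.6,-2.4,2.2,0,49,0.6,-2.8,2.5,0,56,0.6,-3.1,2.9,0,63,0.6,-3.4,3.2,0,70,0.6]}}

```text
time: 3.42
ee_pos: [0.535, 0.2262, 0.223]
tcp_rot: [0.992, 0.129, 0.0, -0.0]
contact_force: [0.1, 0.8, 0.1]
finger_gap: 0.0524
```

```bash
python3 -c "
from h import *
st()
s=snap('wrist','w1.png');np.save('w1.npy',s['pose'])
print(s['pose'])
for n in ['pin_low_nominal','pin_high_nominal']: print([(x['position'],x['p']) for x in vision.mark_of('wrist',n)])"
```

```text
t 3.417 pos [0.535  0.2262 0.223 ] R
 [[ 0.9666  0.2564  0.0007]
 [ 0.2564 -0.9666  0.0008]
 [ 0.0008 -0.0006 -1.    ]] F [0.0921 0.83   0.1156] T [-0.0167  0.2163  0.015 ] gap 0.05244046908429516 q [-0.9514  0.2042  0.5531  1.6626 -0.1111  1.3053 -1.69  ]
[[ 0.2565 -0.9295 -0.2649  0.6085]
 [-0.9665 -0.2467 -0.0701  0.2456]
 [-0.0002  0.274  -0.9617  0.3855]
 [ 0.      0.      0.      1.    ]]
[([341.1, 124.2], 0.95)]
[([350.7, 127.5], 0.71)]
```

View pics/w1.png

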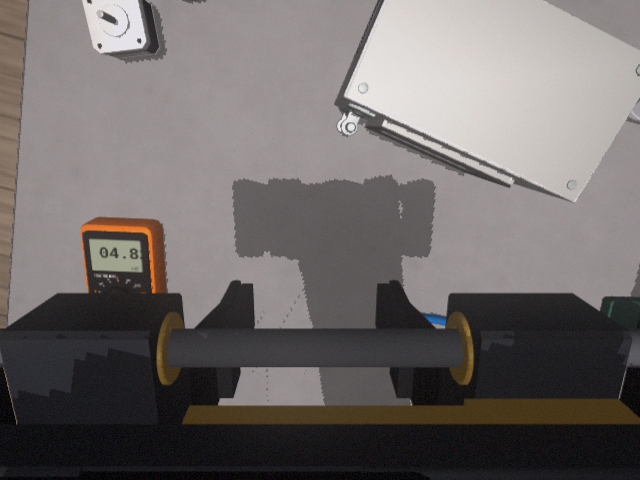

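Excellent top-down view: box top with front edge from about (338,102) to (576,201), the upper pin at about (349,126). Zoom for sub-pixel measurement.

```bash
python3 - <<'E'
import cv2
a=cv2.imread('pics/w1.png')
cv2.imwrite('pics/w1z.png',cv2.resize(a[75:150,310:410],None,fx=8,fy=8,interpolation=cv2.INTER_CUBIC))
cv2.imwrite('pics/w1y.png',cv2.resize(a[0:210,320:640],None,fx=2.5,fy=2.5,interpolation=cv2.INTER_CUBIC))
E
```

```text
(no output)
```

View pics/w1z.png

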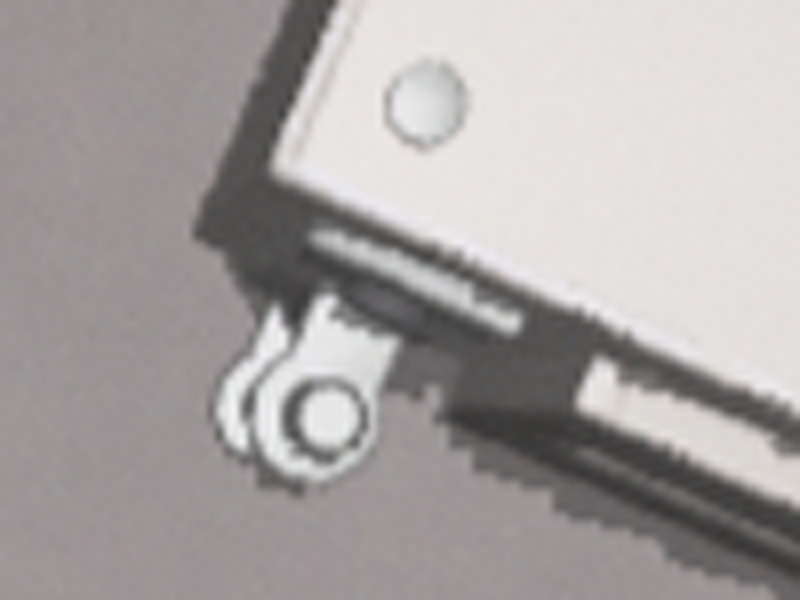

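View pics/w1y.png

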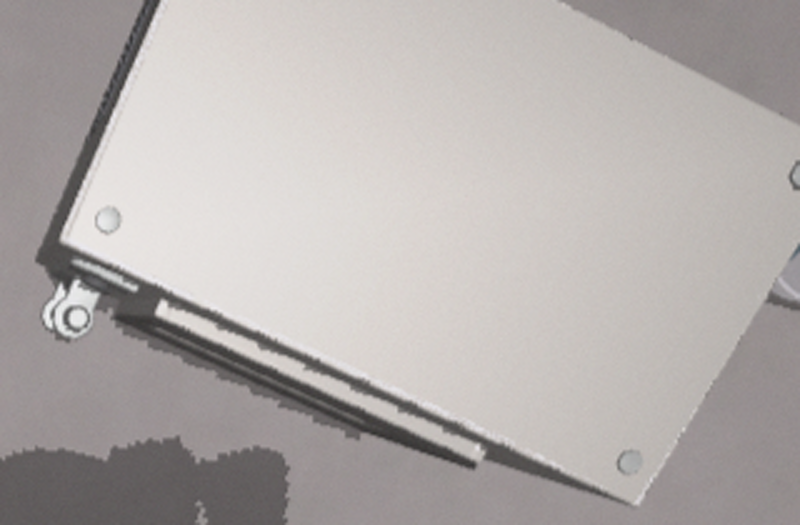

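```bash
python3 - <<'E'
from h import *
s=dict(mtx=[[413.9036,0,314.657],[0,413.9036,238.8335],[0,0,1]],pose=np.load('w1.npy'))
a=onz(s,(343.4,96.3),.13);b=onz(s,(573.9,201.5),.13);
print(a,b,np.linalg.norm(a-b),'yaw',np.degrees(np.arctan2(*(a-b)[:2][::1]))*-1)
yaw=np.arctan2(-(a-b)[0],(a-b)[1]);Rz=np.array([[np.cos(yaw),-np.sin(yaw)],[np.sin(yaw),np.cos(yaw)]])
o=(a[:2]+b[:2])/2-Rz@[-.045,0];print('box',o,np.degrees(yaw))
for uv,z in [((351.1,126.5),.098),((348.9,127.6),.084)]:
    p=onz(s,uv,z);print(p,Rz.T@(p[:2]-o))
print(o+Rz@[-.058,.066])
# predictions in scene for check
p=onz(s,(351.1,126.5),.098)
sc=dict(mtx=[[535.5963,0,305.3788],[0,535.5963,236.57],[0,0,1]],pose=np.array([[ 0.7236,-0.476,0.4999,-0.0408],[-0.6902,-0.5097,0.5137,-0.4609],[0.0102,-0.7167,-0.6973,0.8629],[0,0,0,1]]))
print(proj(sc,p))
E
```

```text
[0.62620143 0.23298408 0.13      ] [0.60325649 0.07648229 0.13      ] 0.15817483403548094 yaw -8.340787660518586
box [0.65925298 0.14820546] -8.340787660518586
[0.61130443 0.22114364 0.098     ] [-0.05802185  0.06521125]
[0.61032489 0.22123827 0.084     ] [-0.05900476  0.06516279]
[0.61144046 0.22192088]
[[302.41872317 187.94088268]]
```

Request:
{"api": "apply_moves", "payload": {"targets": [-1.1,3.2,0,0,0.6,-2.3,6.5,0,0,0.6,-3.4,9.7,0,1,0.6,-4.5,12.9,0,1,0.6,-5.7,16.1,0,2,0.6,-6.8,19.4,0,2,0.6,-8,22.6,0,2,0.6,-9.1,25.8,0,2.4,0.6,-10.2,29,0,2.4,0.6,-11.4,32.3,0,2.4,0.6]}}

```text
time: 4.4
ee_pos: [0.5102, -0.1163, 0.223]
tcp_rot: [0.993, 0.116, 0.001, -0.001]
contact_force: [0.5, 0.2, -0.3]
finger_gap: 0.0524
```

```bash
python3 -c "
from h import *
st()
s=snap('wrist','w2.png');np.save('w2.npy',s['pose'])
"
```

```text
t 4.4 pos [ 0.5102 -0.1163  0.223 ] R
 [[ 0.9732  0.2299  0.0013]
 [ 0.2299 -0.9732  0.0013]
 [ 0.0016 -0.001  -1.    ]] F [ 0.5147  0.2038 -0.2866] T [-0.0128  0.1029 -0.0304] gap 0.05240030518514599 q [-0.6204  0.0696  0.8078  1.8034 -0.054   1.2894 -1.1376]
```

View pics/w2.png

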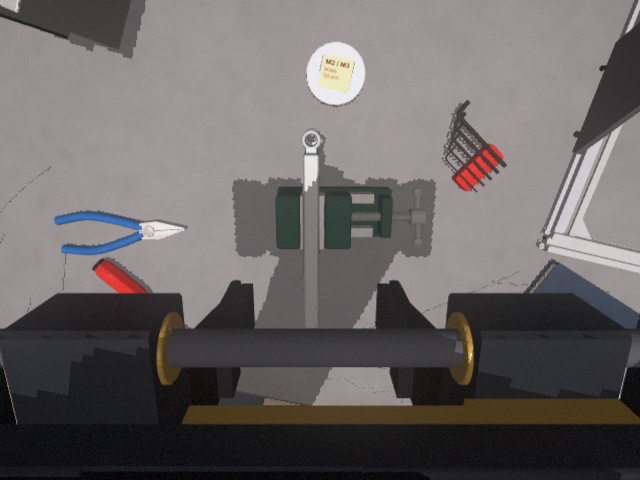

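```bash
python3 - <<'E'
import cv2
a=cv2.imread('pics/w2.png')
cv2.imwrite('pics/w2z.png',cv2.resize(a[120:270,270:350],None,fx=4,fy=4,interpolation=cv2.INTER_CUBIC))
E
```

```text
(no output)
```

View pics/w2z.png

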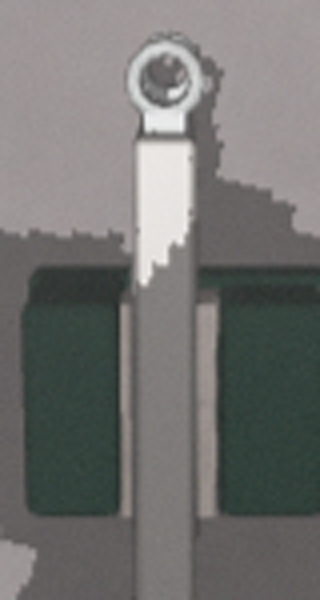

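```bash
python3 - <<'E'
from h import *
a=cv2.imread('pics/w2.png').astype(float).mean(2)
for r in (160,175,200,230,260,275): print(r,a[r,298:326].astype(int))
E
```

```text
160 [150 152 156 151 154 143 189 228 229 230 232 230 231 229 230 230 229 230
 232 184 142 108 101 102 100  99 100 147]
175 [154 151 151 152 150 139 181 226 229 227 228 228 228 229 227 227 227 226
 228 163 113  92  98  98 102 100  99  99]
200 [ 59  53 132 142 116  95 105 123 127 126 128 126 127 125 127 124 126 126
 126 112  96 131 148 147 148 147 101  61]
230 [ 54  51 101 134 123  89 101 117 121 124 124 123 122 124 121 124 125 122
 122 107  92 112 137 142 141 141  84  50]
260 [ 96  95  97  93  95  85 104 112 119 121 121 120 122 120 122 122 120 122
 119 108  87  93  93  97  95  94  95  95]
275 [ 97  94  94  77  91  91 104 113 120 116 120 119 119 117 119 120 121 120
 116 105  88  91  94  95  93  96  90  94]
```

```bash
python3 - <<'E'
from h import *
s=dict(mtx=[[413.9036,0,314.657],[0,413.9036,238.8335],[0,0,1]],pose=np.load('w2.npy'))
k=onz(s,(310.8,139.3),.112)
p=onz(s,(310.7,160),.124);q=onz(s,(310.7,275),.124);e=onz(s,(310.7,154.3),.124)
d=(p-q)[:2];d/=np.linalg.norm(d);print(k,p,q,'az',np.degrees(np.arctan2(d[1],d[0])),'edge-knuckle',np.linalg.norm(e-k))
print('width',np.linalg.norm(onz(s,(303.8,200),.124)-onz(s,(317.5,200),.124)))
c=k[:2]-.068*d;print('centre',c)
from h import env
x=env.sense();Rm=R.from_quat(x['tcp_rot']).as_matrix();dl=np.r_[c,0.099]-x['ee_pos'];print('shift cm',Rm.T@dl*100, 'tool az',np.degrees(np.arctan2(Rm[1,0],Rm[0,0])))
E
```

```text
[ 0.57264611 -0.09892539  0.112     ] [ 0.56091394 -0.10172149  0.124     ] [ 0.48653127 -0.11910183  0.124     ] az 13.151832201654075 edge-knuckle 0.01474669446954407
width 0.008764533191678517
centre [ 0.50642972 -0.11439758]
shift cm [-0.02932322 -1.04313268 12.44152761] tool az 12.847305656140694
```

```bash
python3 -c "
from h import *
st()
s=snap('wrist','w3.png');print(s['pose'])
st()"
```

```text
t 4.45 pos [ 0.5088 -0.1243  0.2234] R
 [[ 0.975   0.2224  0.0018]
 [ 0.2224 -0.975  -0.0014]
 [ 0.0015  0.0017 -1.    ]] F [-2.8431 -4.9091 -0.5982] T [-0.4503  0.3091 -0.0255] gap 0.05226549797555337 q [-0.6148  0.0699  0.8168  1.8028 -0.052   1.2891 -1.1315]
[[ 0.2224 -0.9379 -0.2661  0.5828]
 [-0.975  -0.2134 -0.0628 -0.1071]
 [ 0.0021  0.2734 -0.9619  0.3859]
 [ 0.      0.      0.      1.    ]]
t 4.5 pos [ 0.5093 -0.1215  0.2233] R
 [[ 0.9753  0.221   0.0015]
 [ 0.221  -0.9753 -0.0007]
 [ 0.0013  0.0011 -1.    ]] F [-0.5043 -0.3941  0.0285] T [-0.0554  0.1517  0.0115] gap 0.05238954429151919 q [-0.617   0.0698  0.8135  1.803  -0.0523  1.2894 -1.1382]
```

```bash
python3 - <<'E'
from h import *
s=snap('wrist','w4.png');x=st()
g=s['pixels'].astype(float).mean(2)
for r in (150,160,175,230,275): print(r,g[r,285:330].astype(int))
cv2.imwrite('pics/w4z.png',cv2.resize(cv2.cvtColor(s['pixels'],cv2.COLOR_RGB2BGR)[115:215,260:360],None,fx=6,fy=6,interpolation=cv2.INTER_CUBIC))
np.save('w4.npy',s['pose'])
E
```

```text
t 4.55 pos [ 0.5099 -0.1182  0.2231] R
 [[ 0.9747  0.2234  0.0012]
 [ 0.2234 -0.9747  0.0004]
 [ 0.0013 -0.0001 -1.    ]] F [-0.1909 -0.1452  0.0606] T [-0.0117  0.1378 -0.0428] gap 0.05218888420665267 q [-0.6192  0.07    0.8098  1.8031 -0.0534  1.2895 -1.1413]
150 [152 149 151 152 154 152 151 151 154 152 122  91  91 111  94  95 112 114
 115 117 118 114 110  91  84  81  92 100 102 103 104 105 102 150 157 158
 153 155 155 153 155 155 155 153 153]
160 [151 151 152 154 153 152 154 153 153 136 142 223 228 229 230 231 229 229
 231 231 230 230 232 208 161  94  76  98 100  98 100 100 102 150 158 156
 156 156 156 155 156 155 153 154 156]
175 [154 154 155 154 154 153 154 154 153 120 147 212 225 228 228 227 228 229
 228 227 228 228 228 210 168 104  71  93 101  99 101 103 101 103  97  99
  99 100  99 101  99 101  99 100 101]
230 [ 62  59  60  62  62  59  58  56  51 101 113 104 113 122 123 122 123 122
 121 124 121 121 122 123 109  94  84  94 137 142 138 142 120  93  53  51
  58  55  59  57  57  59  58  57  55]
275 [ 98  93  96  95  94  95  93  95  93  94  96  83 105 112 119 119 117 117
 119 120 119 121 118 120 115 108  86  71  91  94  94  94  96  93  96  93
  91  93  96  95  96  94  93  96  96]
```

View pics/w4z.png

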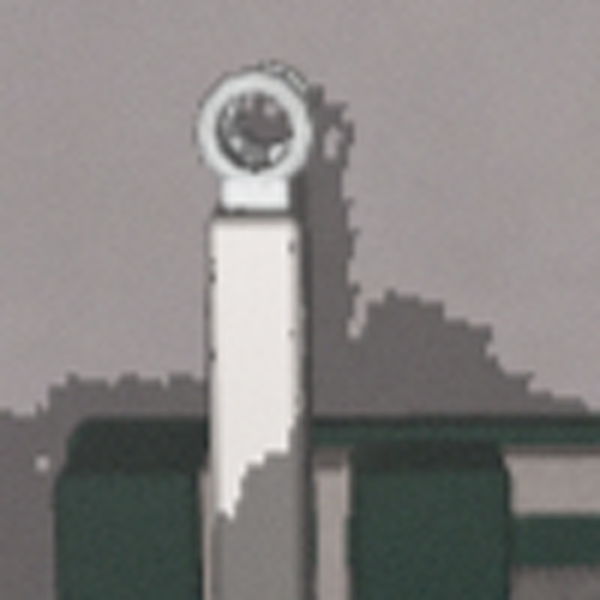

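```bash
python3 - <<'E'
from h import *
s=dict(mtx=[[413.9036,0,314.657],[0,413.9036,238.8335],[0,0,1]],pose=np.load('w4.npy'))
k=onz(s,(302.2,135.7),.112)
p=onz(s,(302.1,160),.124);q=onz(s,(303.5,275),.124)
d=(p-q)[:2];d/=np.linalg.norm(d);print(s['pose'],k,p,q,'az',np.degrees(np.arctan2(d[1],d[0])))
c=k[:2]-.068*d;print('centre',c)
x=st();Rm=R.from_quat(x['tcp_rot']).as_matrix();dl=np.r_[c,0.099]-x['ee_pos'];print('shift cm',Rm.T@dl*100, 'tool az',np.degrees(np.arctan2(Rm[1,0],Rm[0,0])))
E
```

```text
[[ 0.22105771 -0.93815624 -0.26645143  0.58334266]
 [-0.97525971 -0.21225152 -0.06178834 -0.10447123]
 [ 0.00141239  0.27351813 -0.96186581  0.38578496]
 [ 0.          0.          0.          1.        ]] [ 0.57288589 -0.09903552  0.112     ] [ 0.55895249 -0.10234772  0.124     ] [ 0.48443824 -0.11955478  0.124     ] az 13.002979454615666
centre [ 0.50662952 -0.11433564]
t 4.55 pos [ 0.5099 -0.1182  0.2231] R
 [[ 0.9747  0.2234  0.0012]
 [ 0.2234 -0.9747  0.0004]
 [ 0.0013 -0.0001 -1.    ]] F [-0.1909 -0.1452  0.0606] T [-0.0117  0.1378 -0.0428] gap 0.05218888420665267 q [-0.6192  0.07    0.8098  1.8031 -0.0534  1.2895 -1.1413]
shift cm [-0.2495 -0.4437 12.4108] tool az 12.90746589189276
```

Request:
{"api": "apply_moves", "payload": {"targets": [-0.2,-0.4,2.5,0,0.6,-0.2,-0.4,5,0,0.6,-0.2,-0.4,7.5,0,0.6,-0.2,-0.4,10,0,0.6,-0.2,-0.4,11.5,0,0.6,-0.2,-0.4,12.2,0,0.6,-0.2,-0.4,12.4,0,0.6,-0.2,-0.4,12.4,0,0.6,-0.2,-0.4,12.4,0,0.5,-0.2,-0.4,12.4,0,0.4], "newtons": 40}}

```text
time: 5.38
ee_pos: [0.508, -0.1145, 0.1002]
tcp_rot: [0.994, 0.113, 0.002, -0.0]
contact_force: [0.0, -0.3, 0.3]
finger_gap: 0.0453
```

```bash
python3 -c "
from h import *
s=snap('wrist','w5.png')
st()
"
```

```text
t 5.433 pos [ 0.5079 -0.1146  0.1001] R
 [[ 0.9746  0.2239  0.003 ]
 [ 0.2239 -0.9746  0.0008]
 [ 0.0031 -0.0001 -1.    ]] F [0.5539 0.332  0.0727] T [-0.0605  0.1544 -0.0019] gap 0.041703632054369916 q [-0.5703  0.2124  0.7955  1.9586 -0.1773  1.0374 -1.0407]
```

View pics/w5.png

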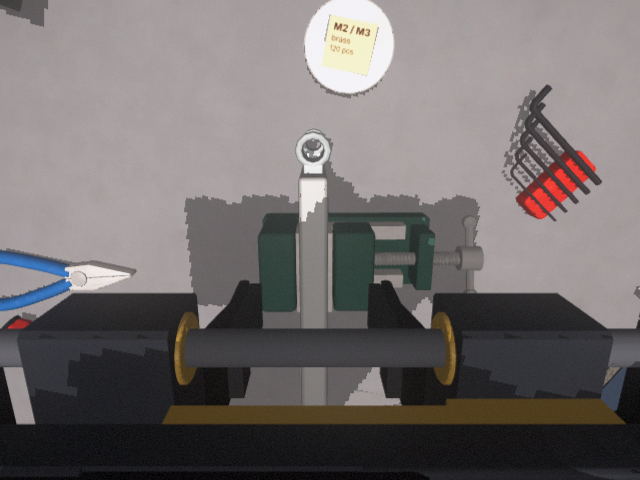

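Request:
{"api": "apply_moves", "payload": {"targets": [0,0,0,0,0.3,0,0,0,0,0.2,0,0,0,0,0.1,0,0,0,0,0,0,0,0,0,0,0,0,0,0,0,0,0,0,0,0,0,0,0,0,0,0,0,-0.3,0,0,0,0,-0.6,0,0], "newtons": 45}}

```text
time: 6.27
ee_pos: [0.5075, -0.1146, 0.106]
tcp_rot: [0.994, 0.113, 0.001, -0.0]
contact_force: [-0.2, 0.7, -2.2]
finger_gap: 0.0095
```

```bash
python3 -c "
from h import *
st()
"
```

```text
t 6.267 pos [ 0.5075 -0.1146  0.106 ] R
 [[ 0.9746  0.2238  0.002 ]
 [ 0.2238 -0.9746  0.0005]
 [ 0.0021 -0.0001 -1.    ]] F [-0.1643  0.6992 -2.2173] T [-0.0724  0.1741  0.0329] gap 0.009454510713557233 q [-0.5746  0.2032  0.7979  1.9532 -0.1684  1.0499 -1.048 ]
```

Request:
{"api": "apply_moves", "payload": {"targets": [0,0,-2,0,0,0,0,-4,0,0,0,0,-6,0,0,0.2,-1.2,-7,1,0,0.7,-3.7,-7,3,0,1.3,-6.9,-7,5,0,2,-10.4,-7,7,0,2.7,-13.9,-7,9,0,3.4,-17.4,-7,11,0,4,-20.8,-7,13,0]}}

```text
time: 7.1
ee_pos: [0.4994, 0.0988, 0.1763]
tcp_rot: [1.0, -0.001, 0.001, -0.0]
contact_force: [1.1, -0.9, -2.6]
finger_gap: 0.0095
```

```bash
python3 -c "
from h import *
x=st()
Rm=R.from_quat(x['tcp_rot']).as_matrix();print(Rm.T@(np.array([.4954,.2379,.176])-x['ee_pos'])*100,np.degrees(np.arctan2(Rm[1,0],Rm[0,0])))
"
```

```text
t 7.1 pos [0.4994 0.0988 0.1763] R
 [[ 1.     -0.0029  0.0022]
 [-0.0029 -1.      0.0009]
 [ 0.0022 -0.0009 -1.    ]] F [ 1.1383 -0.9288 -2.5876] T [ 0.0098  0.1231 -0.0003] gap 0.009455868766605112 q [-0.887   0.0694  0.6383  1.8936 -0.0448  1.1902 -1.807 ]
[ -0.4387 -13.908    0.0413] -0.16388919556089573
```

Request:
{"api": "apply_moves", "payload": {"targets": [0,-3,0,2,0,-0.1,-6,1,4,0,-0.2,-9,2,6,0,-0.3,-11.5,3,8,0,-0.4,-13,4,8.1,0,-0.4,-13.7,5,8.1,0,-0.4,-13.9,5.5,8.1,0,-0.4,-13.9,5.5,8.1,0,-0.4,-13.9,5.5,8.1,0,-0.4,-13.9,5.5,8.1,0]}}

```text
time: 7.93
ee_pos: [0.4967, 0.2362, 0.1221]
tcp_rot: [0.997, -0.073, 0.001, -0.001]
contact_force: [-0.0, 0.1, -2.5]
finger_gap: 0.0094
```

```bash
python3 - <<'E'
from h import *
x=st()
s=snap('wrist','w6.png');np.save('w6.npy',s['pose'])
snap('scene','s6.png')
st()
E
```

```text
t 7.933 pos [0.4967 0.2362 0.1221] R
 [[ 0.9893 -0.1458  0.003 ]
 [-0.1458 -0.9893  0.001 ]
 [ 0.0028 -0.0015 -1.    ]] F [-0.0271  0.0535 -2.505 ] T [ 0.0099  0.1614 -0.0113] gap 0.009431509257034251 q [-1.0075  0.2221  0.5501  1.861  -0.1297  1.0907 -2.1258]
t 8.033 pos [0.4966 0.2368 0.1221] R
 [[ 0.9894 -0.1454  0.0031]
 [-0.1454 -0.9894  0.0015]
 [ 0.0028 -0.002  -1.    ]] F [-0.6612  0.5558 -2.3347] T [-0.0033  0.1573  0.0095] gap 0.009697537110061636 q [-1.0078  0.222   0.5495  1.8608 -0.13    1.0906 -2.1261]
```

View pics/w6.png

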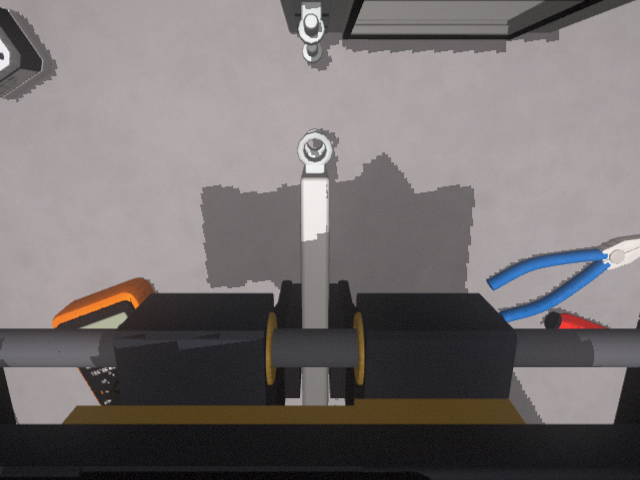

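View pics/s6.png

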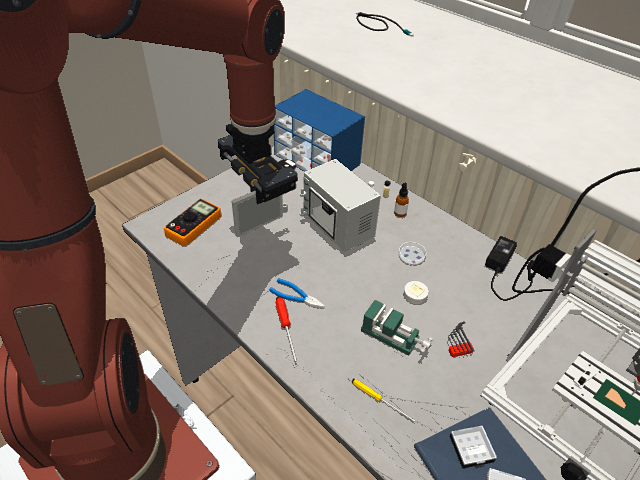

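```bash
python3 - <<'E'
import cv2
a=cv2.imread('pics/w6.png')
cv2.imwrite('pics/w6a.png',cv2.resize(a[0:75,270:370],None,fx=8,fy=8,interpolation=cv2.INTER_CUBIC))
cv2.imwrite('pics/w6b.png',cv2.resize(a[120:195,270:370],None,fx=8,fy=8,interpolation=cv2.INTER_CUBIC))
E
```

```text
(no output)
```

View pics/w6a.png

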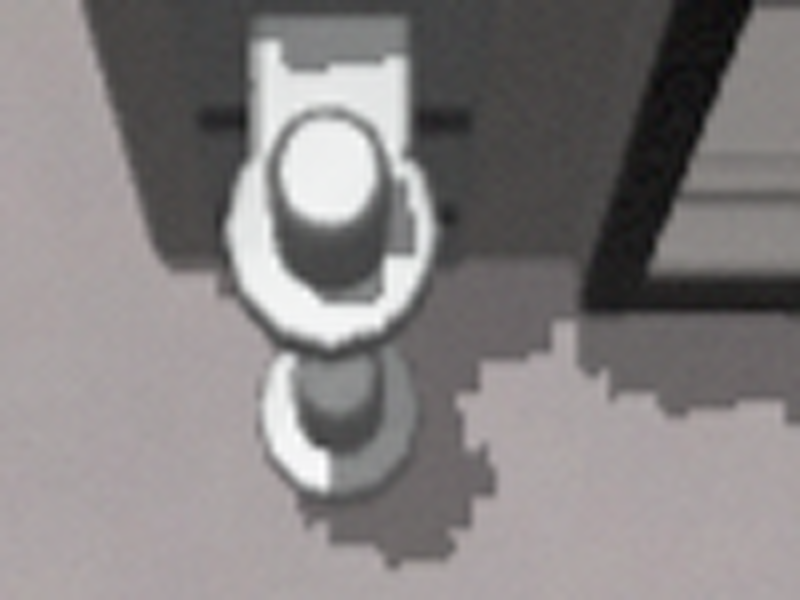

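View pics/w6b.png

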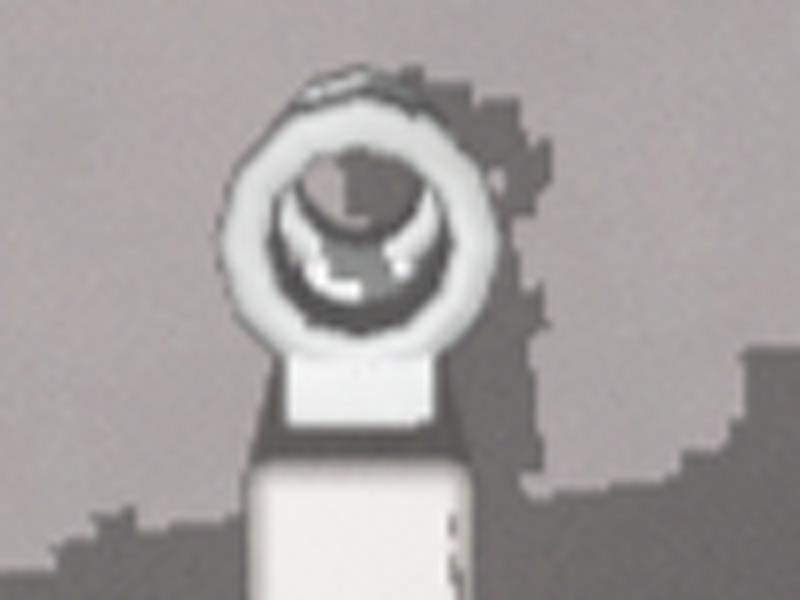

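```bash
cat > m.py <<'E'
from h import *
K=[[413.9036,0,314.657],[0,413.9036,238.8335],[0,0,1]]
s=dict(mtx=K,pose=np.load('w6.npy'))
p=onz(s,(310.75,20.1),.098);k=onz(s,(314.5,148.25),.134);sh=onz(s,(270+332/8-.5,(350-105)/8+0-.5),.084)
print('pin',p,'knuckle',k)
low=onz(s,(270+338/8-.5,405/8-.5),.024);print('low shoulder',low)
d=p-k;a=np.radians(-8.34);print('in box frame dx,dy mm',(d[0]*np.cos(a)+d[1]*np.sin(a))*1e3,(-d[0]*np.sin(a)+d[1]*np.cos(a))*1e3)
x=env.sense();Rm=R.from_quat(x['tcp_rot']).as_matrix();print('tool',Rm.T@d*100)
# predicted image of vertical knuckle axis: 
for z in (.134,.116,.074,.056): print(z,(proj(s,np.r_[k[:2],z])[0]-[270,120]+.5)*8, 'r7.. px/mm',proj(s,np.r_[k[:2],z]+[0,.001,0])-proj(s,np.r_[k[:2],z]))
E
python3 m.py
```

```text
pin [0.6112786  0.22122764 0.098     ] knuckle [0.56262914 0.22679088 0.134     ]
low shoulder [0.6113912  0.22140779 0.024     ]
in box frame dx,dy mm 48.941910074079836 1.5520585435352734
tool [ 4.88386999 -0.14983143  3.61421623]
0.134 [360. 230.] r7.. px/mm [[-2.77820659  0.41794585]]
0.116 [360.63197552 207.7299698 ] r7.. px/mm [[-2.48607316  0.3746876 ]]
0.074 [361.69144961 170.39542235] r7.. px/mm [[-1.99627797  0.30179646]]
0.056 [362.02763699 158.54859774] r7.. px/mm [[-1.84084569  0.27856986]]
```

Request:
{"api": "apply_moves", "payload": {"targets": [0.4,-0.1,0.5,0,0,1.2,-0.1,1,0,0,2,-0.1,1.1,0,0,2.8,-0.1,1.2,0,0,3.6,-0.15,1.2,0,0,4.3,-0.15,1.2,0,0,4.7,-0.15,1.2,0,0,4.88,-0.15,1.2,0,0,4.88,-0.15,1.2,0,0,4.88,-0.15,1.2,0,0]}}

```text
time: 8.87
ee_pos: [0.545, 0.2313, 0.1102]
tcp_rot: [0.997, -0.073, 0.001, -0.001]
contact_force: [-0.0, -0.2, -2.5]
finger_gap: 0.0094
```

```bash
python3 - <<'E'
from h import *
x=st()
s=snap('wrist','w7.png');np.save('w7.npy',s['pose'])
st()
a=cv2.imread('pics/w7.png')
cv2.imwrite('pics/w7b.png',cv2.resize(a[110:185,265:365],None,fx=8,fy=8,interpolation=cv2.INTER_CUBIC))
E
```

```text
t 8.867 pos [0.545  0.2313 0.1102] R
 [[ 0.9894 -0.1453  0.0029]
 [-0.1453 -0.9894  0.0015]
 [ 0.0026 -0.0019 -1.    ]] F [-0.036  -0.1982 -2.5209] T [0.0181 0.1511 0.0845] gap 0.009353858673549079 q [-0.9344  0.3277  0.5537  1.7719 -0.1921  1.0925 -2.0327]
t 8.917 pos [0.5448 0.2314 0.1103] R
 [[ 0.9894 -0.1451  0.0028]
 [-0.1451 -0.9894  0.0016]
 [ 0.0025 -0.002  -1.    ]] F [ 0.3234  0.1768 -2.5025] T [-0.02    0.1788  0.0125] gap 0.009686411679894567 q [-0.9346  0.3274  0.5537  1.7722 -0.1921  1.0925 -2.0327]
```

View pics/w7b.png

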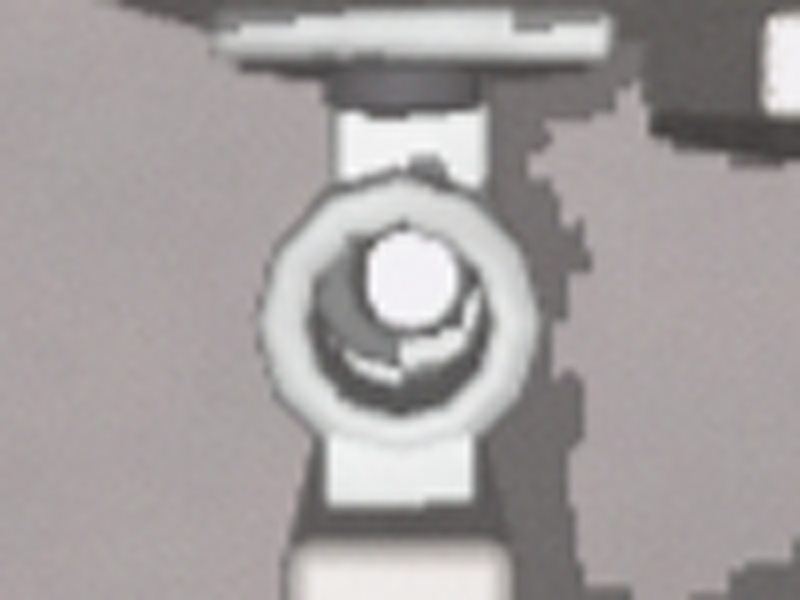

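```bash
cat > m2.py <<'E'
import sys
from h import *
f,c0,r0,px,py,kx,ky,zk=sys.argv[1],*map(float,sys.argv[2:])
K=[[413.9036,0,314.657],[0,413.9036,238.8335],[0,0,1]]
s=dict(mtx=K,pose=np.load(f))
p=onz(s,(c0+px/8-.5,r0+py/8-.5),.098);k=onz(s,(c0+kx/8-.5,r0+ky/8-.5),zk)
x=env.sense();Rm=R.from_quat(x['tcp_rot']).as_matrix();print('pin',p,'kn',k,'tool cm',Rm.T@(p-k)*100)
for z in (zk,zk-.018,zk-.06): print((proj(s,np.r_[k[:2],z])[0]-[c0,r0]+.5)*8)
E
python3 m2.py w7.npy 265 110 413 278 401 310 .1222
```

```text
pin [0.61099697 0.22125137 0.098     ] kn [0.61092869 0.22183851 0.1222    ] tool cm [0.00911928 0.06199151 2.4199107 ]
[401. 310.]
[401.7070979  287.67685193]
[402.89254885 250.2520528 ]
```

Request:
{"api": "apply_moves", "payload": {"targets": [0,0.06,0.1,0,0,0,0.06,0.2,0,0,0,0.06,0.3,0,0,0,0.06,0.4,0,0,0,0.06,0.4,0,0,0,0.06,0.5,0,0,0,0.06,0.6,0,0,0,0.06,0.7,0,0,0,0.06,0.8,0,0,0,0.06,0.8,0,0]}}

```text
time: 9.75
ee_pos: [0.5446, 0.2308, 0.102]
tcp_rot: [0.997, -0.073, 0.001, -0.001]
contact_force: [-0.8, 0.1, -2.4]
finger_gap: 0.0094
```

```bash
python3 - <<'E'
from h import *
s=snap('wrist','w8.png');np.save('w8.npy',s['pose'])
st()
a=cv2.imread('pics/w8.png')
cv2.imwrite('pics/w8b.png',cv2.resize(a[110:185,265:365],None,fx=8,fy=8,interpolation=cv2.INTER_CUBIC))
E
```

```text
t 9.8 pos [0.5447 0.2308 0.1021] R
 [[ 0.9894 -0.1451  0.0026]
 [-0.1451 -0.9894  0.0015]
 [ 0.0024 -0.0018 -1.    ]] F [ 0.3186  0.1782 -2.5071] T [-0.0233  0.2008  0.0165] gap 0.00957622231150335 q [-0.9313  0.3359  0.5514  1.7805 -0.1977  1.0772 -2.0276]
```

View pics/w8b.png

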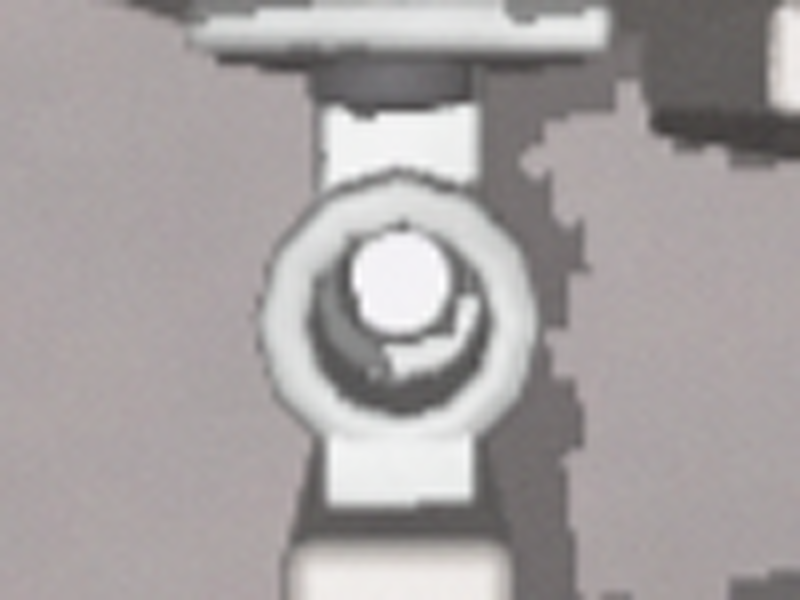

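```bash
python3 m2.py w8.npy 265 110 400 282 401 310 .1142
```

```text
pin [0.61098189 0.22134369 0.098     ] kn [0.61061169 0.22131829 0.1142    ] tool cm [ 0.03244499 -0.0049004   1.62009266]
[401. 310.]
[401.66522025 287.52592102]
[402.77994364 249.86563962]
```

Well aligned (x +0.3 mm). Lower the rest, to 12 mm in total seating, watching force.

Request:
{"api": "apply_moves", "payload": {"targets": [0.03,0,0.1,0,0,0.03,0,0.2,0,0,0.03,0,0.3,0,0,0.03,0,0.4,0,0,0.03,0,0.5,0,0,0.03,0,0.6,0,0,0.03,0,0.7,0,0,0.03,0,0.8,0,0,0.03,0,0.9,0,0,0.03,0,0.9,0,0]}}

```text
time: 10.63
ee_pos: [0.5449, 0.2307, 0.0929]
tcp_rot: [0.997, -0.073, 0.001, -0.001]
contact_force: [0.0, 0.3, -2.7]
finger_gap: 0.0094
```

```bash
python3 - <<'E'
from h import *
st()
E
```

```text
t 10.633 pos [0.5449 0.2307 0.0929] R
 [[ 0.9894 -0.1451  0.0023]
 [-0.1451 -0.9894  0.0013]
 [ 0.0021 -0.0016 -1.    ]] F [ 0.0361  0.2628 -2.6881] T [-0.0392  0.1535  0.0009] gap 0.00938321643716728 q [-0.9274  0.3469  0.5482  1.7882 -0.2048  1.0605 -2.0219]
```

Request:
{"api": "apply_moves", "payload": {"targets": [0,0,0.05,0,0,0,0,0.1,0,0,0,0,0.15,0,0,0,0,0.2,0,0,0,0,0.25,0,0,0,0,0.3,0,0,0,0,0.35,0,0,0,0,0.35,0,0,0,0,0.35,0,0,0,0,0.35,0,0]}}

```text
time: 11.47
ee_pos: [0.5449, 0.2309, 0.0899]
tcp_rot: [0.997, -0.073, 0.001, -0.001]
contact_force: [-4.3, -0.6, 5.9]
finger_gap: 0.0097
```

```bash
python3 - <<'E'
from h import *
st()
s=snap('wrist','w9.png');np.save('w9.npy',s['pose'])
a=cv2.imread('pics/w9.png')
cv2.imwrite('pics/w9b.png',cv2.resize(a[110:185,265:365],None,fx=8,fy=8,interpolation=cv2.INTER_CUBIC))
E
```

```text
t 11.467 pos [0.5449 0.2309 0.0899] R
 [[ 0.9894 -0.145   0.0024]
 [-0.145  -0.9894  0.0018]
 [ 0.0022 -0.0021 -1.    ]] F [-4.3491 -0.5551  5.8964] T [-0.2274  0.8253 -0.0625] gap 0.009731655762441309 q [-0.9262  0.3504  0.547   1.7908 -0.2076  1.0546 -2.0199]
```

View pics/w9b.png

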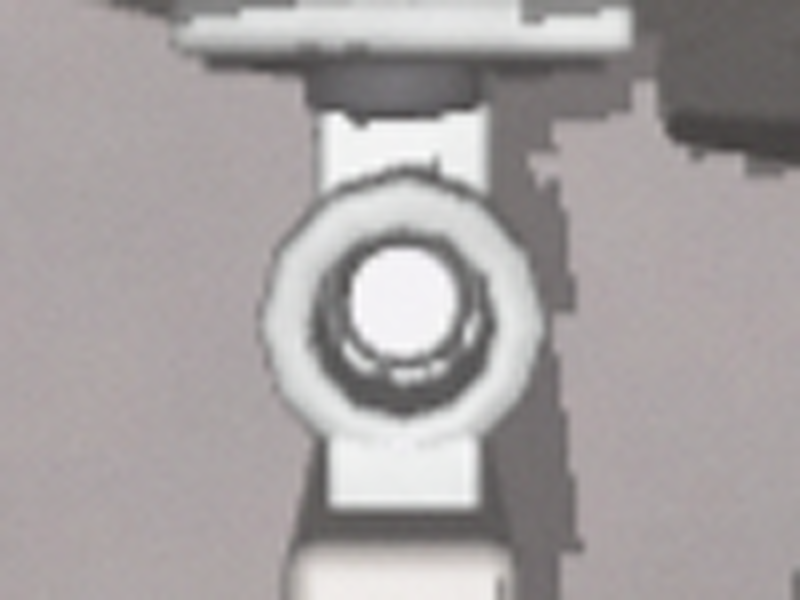

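Request:
{"api": "apply_moves", "payload": {"targets": [0,0,0,0,0.15,0,0,0,0,0.2,0,0,0,0,0.3,0,0,0,0,0.4,0,0,0,0,0.5,0,0,0,0,0.5,0,0,0,0,0.5,0,0,-1,0,0.5,0,0,-2.5,0,0.5,0,0,-4,0,0.5]}}

```text
time: 12.35
ee_pos: [0.5447, 0.2306, 0.1307]
tcp_rot: [0.997, -0.073, 0.001, -0.001]
contact_force: [0.7, 0.3, 0.5]
finger_gap: 0.0431
```

```bash
python3 - <<'E'
from h import *
st()
s=snap('wrist','w10.png');np.save('w10.npy',s['pose'])
s=snap('side','d10.png')
b=cv2.imread('pics/d10.png')
cv2.imwrite('pics/d10z.png',cv2.resize(b[180:350,170:400],None,fx=3.4,fy=3.4,interpolation=3)[:600,:800])
E
```

```text
t 12.35 pos [0.5447 0.2306 0.1307] R
 [[ 0.9894 -0.1453  0.0019]
 [-0.1453 -0.9894  0.0012]
 [ 0.0017 -0.0015 -1.    ]] F [0.7135 0.3473 0.4579] T [0.0105 0.129  0.0093] gap 0.04307268309399507 q [-0.9408  0.3058  0.5603  1.7522 -0.1781  1.1319 -2.0423]
```

View pics/w10.png

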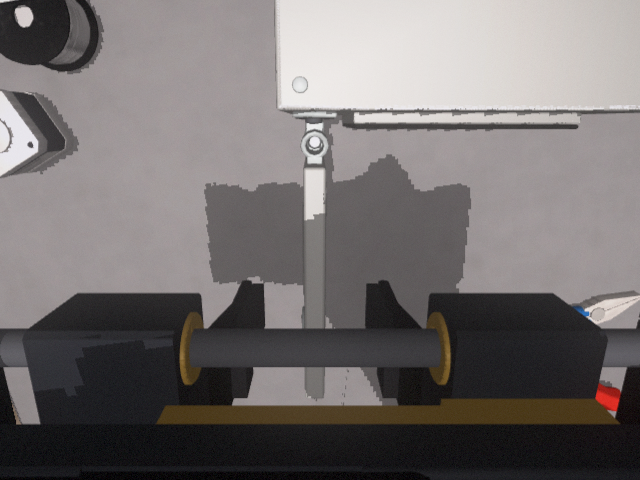

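View pics/d10z.png

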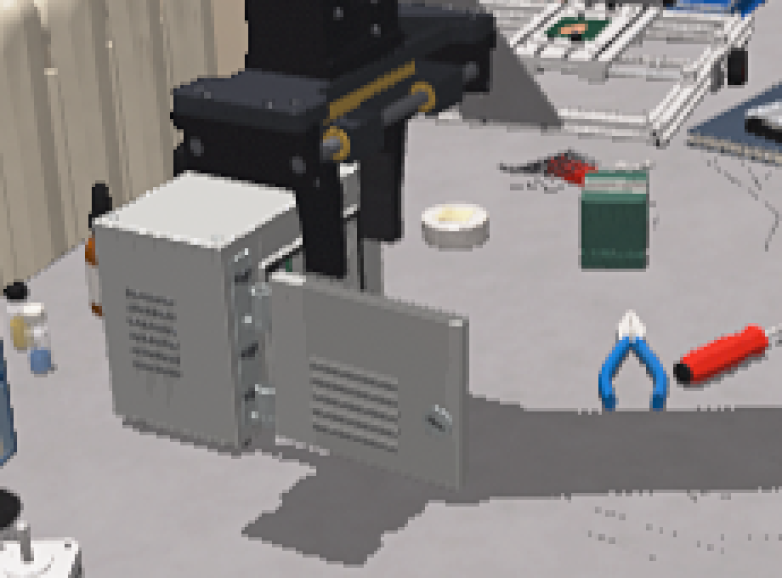

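Request:
{"api": "apply_moves", "payload": {"targets": [0,0,-1,0,0.4,0,0,-1,0,0.2,0,-1.5,-1,0,0,-0.6,-3.5,-1,0,0,-1.2,-5,-1,0,0,-1.8,-6,0,0,0,-1.8,-6,2,0,0,-1.8,-6,4,0,0,-1.8,-6,5,0,0,-1.8,-6,5,0,0], "newtons": 20}}

```text
time: 13.28
ee_pos: [0.5357, 0.2928, 0.0797]
tcp_rot: [0.997, -0.073, 0.001, -0.0]
contact_force: [-1.2, -0.2, -0.1]
finger_gap: 0.0004
```

```bash
cat > pl.py <<'E'
from h import *
x=st()
Rm=R.from_quat(x['tcp_rot']).as_matrix()
H=np.array([.6111,.2213,0]);a=np.radians(-8.34);B=np.array([[np.cos(a),-np.sin(a),0],[np.sin(a),np.cos(a),0],[0,0,1]])
def tcp(th,rho,extra=0,z=.08):
    t=np.radians(th);s,c=np.sin(t),np.cos(t);off=.005+.0095*abs(c)+.015*abs(s)+extra
    return H+B@[-rho*s-off*c,-rho*c+off*s,z]
print('hinge-rel box',B.T@(np.array(x['ee_pos'])-H))
for th in range(90,-1,-5): print(th,np.round(Rm.T@(tcp(th,.085)-x['ee_pos'])*100,2))
E
python3 pl.py; python3 -c "
from h import *
snap('wrist','w11.png');snap('scene','s11.png')
a=cv2.imread('pics/s11.png');cv2.imwrite('pics/s11z.png',cv2.resize(a[110:260,190:400],None,fx=3.8,fy=3.8,interpolation=3))"
```

```text
t 13.283 pos [0.5357 0.2928 0.0797] R
 [[ 0.9894 -0.145   0.002 ]
 [-0.145  -0.9894  0.0008]
 [ 0.0018 -0.0011 -1.    ]] F [-1.1616 -0.2379 -0.068 ] T [-0.053   0.2331 -0.0306] gap 0.00036546708580384067 q [-0.9881  0.3965  0.5159  1.7507 -0.2211  1.0501 -2.1115]
hinge-rel box [-0.085   0.0598  0.0797]
90 [ 0.    3.98 -0.03]
85 [-0.15  4.65 -0.03]
80 [-0.24  5.35 -0.04]
75 [-0.28  6.06 -0.04]
70 [-0.25  6.79 -0.04]
65 [-0.16  7.52 -0.04]
60 [ 0.    8.26 -0.04]
55 [ 0.23  8.99 -0.04]
50 [ 0.54  9.71 -0.04]
45 [ 0.91 10.41 -0.04]
40 [ 1.36 11.08 -0.04]
35 [ 1.87 11.72 -0.04]
30 [ 2.46 12.31 -0.04]
25 [ 3.1  12.84 -0.04]
20 [ 3.8  13.32 -0.04]
15 [ 4.56 13.72 -0.04]
10 [ 5.35 14.06 -0.03]
5 [ 6.19 14.31 -0.03]
0 [ 7.05 14.48 -0.03]
```

View pics/w11.png

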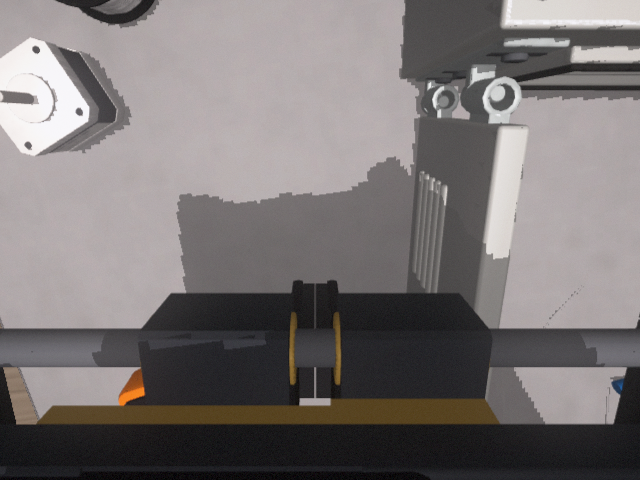

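View pics/s11z.png

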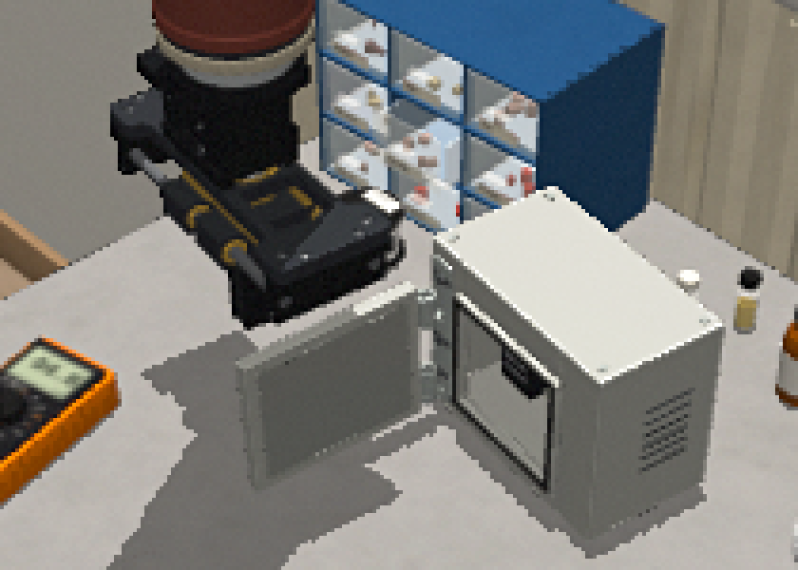

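Request:
{"api": "apply_moves", "payload": {"targets": [0,1.5,0,0,0,0,3,0,0,0,0,3.7,0,0,0,0,4.2,0,0,0,-0.1,4.65,0,0,0,-0.2,5.3,0,0,0,-0.3,6,0,0,0,-0.25,6.8,0,0,0,-0.15,7.5,0,0,0,0,8.2,0,0,0]}}

```text
time: 14.22
ee_pos: [0.5255, 0.2115, 0.0825]
tcp_rot: [0.997, -0.073, 0.003, -0.002]
contact_force: [-0.2, 0.1, 0.5]
finger_gap: 0.0007
```

```bash
python3 pl.py; python3 -c "
from h import *
snap('wrist','w12.png')"
```

```text
t 14.217 pos [0.5255 0.2115 0.0825] R
 [[ 0.9893 -0.1456  0.0055]
 [-0.1456 -0.9893  0.0034]
 [ 0.0049 -0.0041 -1.    ]] F [-0.2263  0.0543  0.4527] T [-0.0009  0.1223  0.0232] gap 0.0007471319476804986 q [-0.9306  0.3048  0.5532  1.8624 -0.1874  1.0191 -2.0171]
hinge-rel box [-0.0833 -0.0221  0.0825]
90 [-0.18 -4.21  0.27]
85 [-0.33 -3.54  0.26]
80 [-0.42 -2.84  0.26]
75 [-0.45 -2.13  0.26]
70 [-0.43 -1.4   0.26]
65 [-0.33 -0.67  0.25]
60 [-0.17  0.07  0.25]
55 [0.06 0.8  0.25]
50 [0.36 1.52 0.25]
45 [0.74 2.22 0.25]
40 [1.18 2.89 0.25]
35 [1.7  3.52 0.25]
30 [2.28 4.11 0.25]
25 [2.93 4.65 0.25]
20 [3.63 5.12 0.25]
15 [4.38 5.53 0.25]
10 [5.18 5.86 0.25]
5 [6.02 6.12 0.26]
0 [6.88 6.28 0.26]
```

View pics/w12.png

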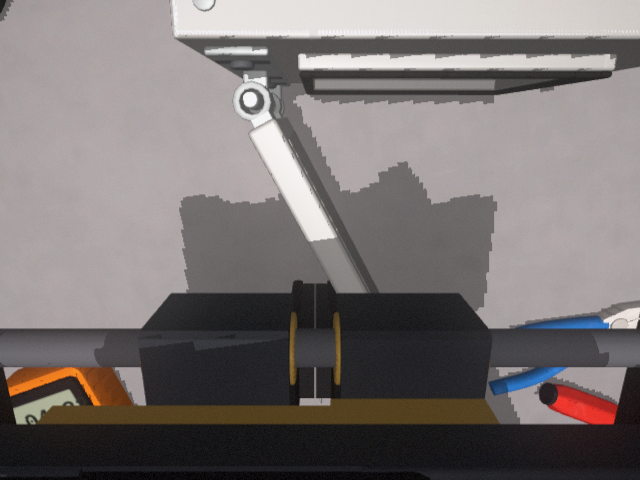

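Request:
{"api": "apply_moves", "payload": {"targets": [0,0.6,0.1,0,0,0.2,1.2,0.2,0,0,0.5,1.8,0.25,0,0,0.8,2.4,0.25,0,0,1.2,2.9,0.25,0,0,1.7,3.5,0.25,0,0,2.3,4.1,0.25,0,0,2.9,4.6,0.25,0,0,3.6,5.1,0.25,0,0,4.2,5.4,0.25,0,0]}}

```text
time: 15.1
ee_pos: [0.5603, 0.149, 0.0801]
tcp_rot: [0.997, -0.074, 0.003, -0.001]
contact_force: [-0.1, 0.9, -0.3]
finger_gap: 0.0003
```

```bash
python3 pl.py|tail -8; python3 -c "
from h import *
st();snap('wrist','w13.png')"
```

```text
35 [-2.65 -2.14  0.  ]
30 [-2.07 -1.56  0.  ]
25 [-1.42 -1.02  0.  ]
20 [-0.72 -0.55  0.01]
15 [ 0.03 -0.14  0.01]
10 [0.83 0.19 0.01]
5 [1.67 0.44 0.02]
0 [2.53 0.61 0.02]
t 15.1 pos [0.5603 0.149  0.0801] R
 [[ 0.989  -0.1479  0.0057]
 [-0.148  -0.989   0.0024]
 [ 0.0053 -0.0032 -1.    ]] F [-0.1418  0.8754 -0.3489] T [-0.0638  0.1918 -0.0544] gap 0.00026516397264047213 q [-0.8192  0.3401  0.579   1.833  -0.2162  1.0249 -1.8738]
```

View pics/w13.png

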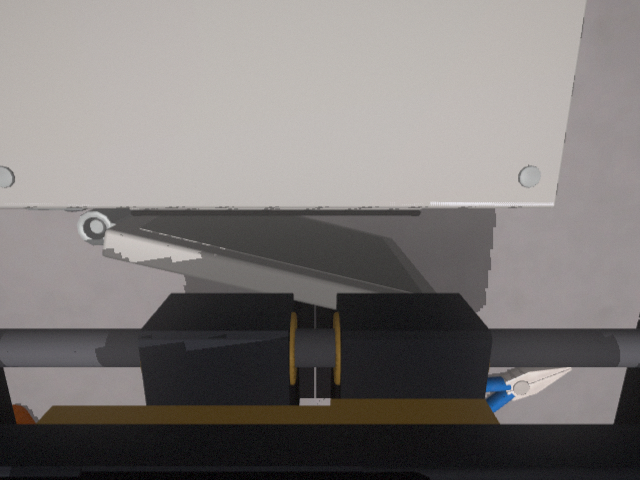

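```bash
python3 - <<'E'
import cv2
a=cv2.imread('pics/w13.png')
cv2.imwrite('pics/w13b.png',cv2.resize(a[190:265,60:160],None,fx=8,fy=8,interpolation=cv2.INTER_CUBIC))
E
```

```text
(no output)
```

View pics/w13b.png

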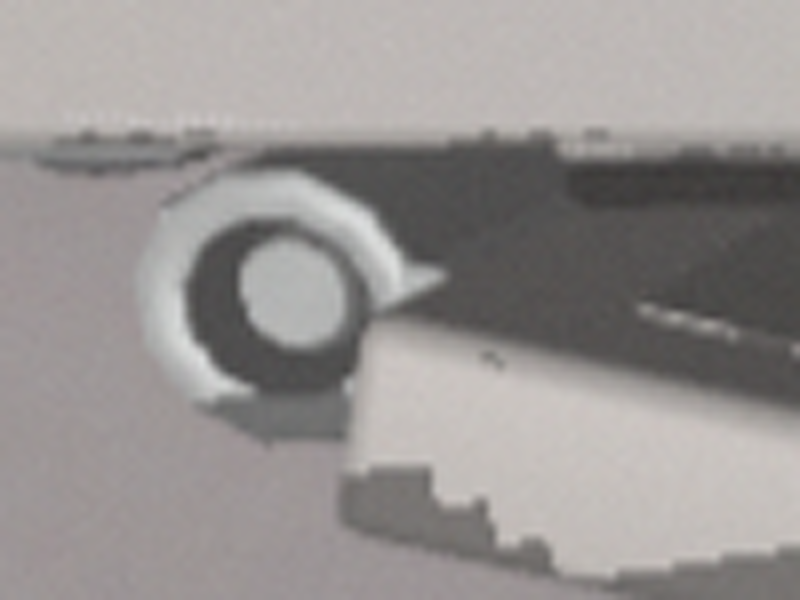

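Request:
{"api": "apply_moves", "payload": {"targets": [0.5,0.1,0,0,0,1,0.2,0,0,0,1.4,0.3,0,0,0,1.7,0.4,0,0,0,2,0.5,0,0,0,2.2,0.5,0,0,0,2.4,0.6,0,0,0,2.5,0.6,0,0,0,2.5,0.6,0,0,0,2.5,0.6,0,0,0]}}

```text
time: 15.98
ee_pos: [0.5829, 0.1397, 0.08]
tcp_rot: [0.997, -0.074, 0.001, -0.002]
contact_force: [-9.4, 1.7, 4.8]
finger_gap: 0.0004
```

```bash
python3 pl.py|grep -v '[05] \['; python3 -c "
from h import *
snap('wrist','w14.png');snap('side','d14.png')
b=cv2.imread('pics/d14.png')
cv2.imwrite('pics/d14z.png',cv2.resize(b[180:350,170:400],None,fx=3.4,fy=3.4,interpolation=3)[:600,:800])"
```

```text
t 15.983 pos [0.5829 0.1397 0.08  ] R
 [[ 0.989  -0.1476  0.0023]
 [-0.1476 -0.989   0.0029]
 [ 0.0018 -0.0032 -1.    ]] F [-9.4435  1.6583  4.8388] T [0.4917 2.0926 0.0897] gap 0.0004238433344777632 q [-0.7771  0.3835  0.5775  1.7813 -0.2412  1.0442 -1.8301]
hinge-rel box [-0.016  -0.0848  0.08  ]
```

View pics/w14.png

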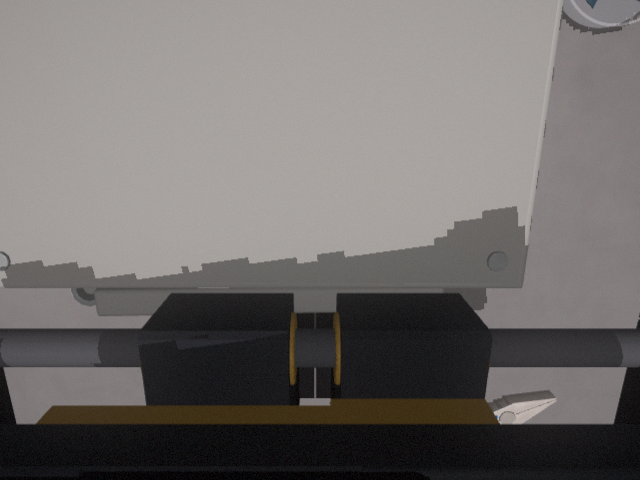

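View pics/d14z.png

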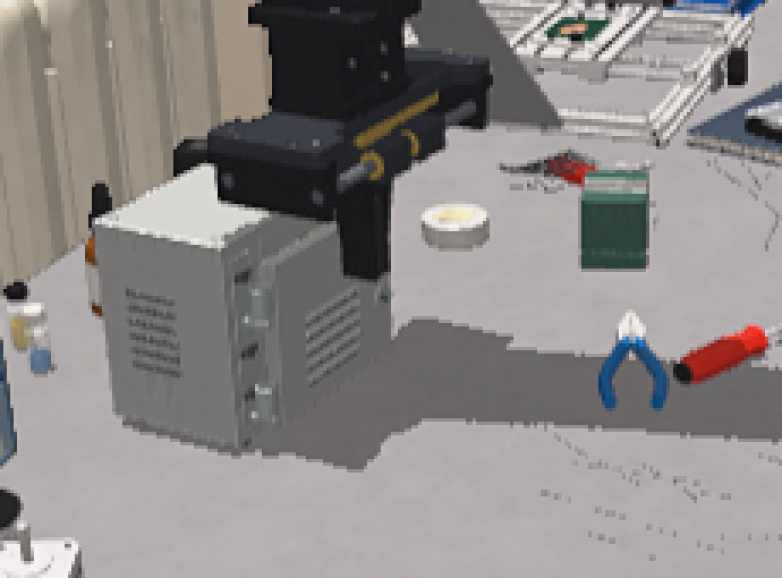

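Request:
{"api": "apply_moves", "payload": {"targets": [0.02,0,0,0,0,0.05,0,0,0,0,0.08,0,0,0,0,0.1,0,0,0,0,0.12,0,0,0,0,0.15,0,0,0,0,0.15,0,0,0,0,0.15,0,0,0,0,0.15,0,0,0,0,0.15,0,0,0,0]}}

```text
time: 16.92
ee_pos: [0.5829, 0.1401, 0.0799]
tcp_rot: [0.997, -0.074, -0.001, -0.002]
contact_force: [-8.2, 1.0, 6.3]
finger_gap: 0.0003
```

```bash
python3 pl.py|grep -v '[05] \['
```

```text
t 16.917 pos [0.5829 0.1401 0.0799] R
 [[ 0.9891 -0.1469 -0.0008]
 [-0.1469 -0.9891  0.0035]
 [-0.0013 -0.0034 -1.    ]] F [-8.1867  0.9955  6.3399] T [0.3822 2.0787 0.0643] gap 0.00033738998760385157 q [-0.7755  0.3858  0.5766  1.7785 -0.2433  1.0478 -1.8281]
hinge-rel box [-0.0161 -0.0844  0.0799]
```

Request:
{"api": "apply_moves", "payload": {"targets": [-0.3,0,0,0,0,-1,0,0,0,0,-2,0,0,0,0,-3.5,0,0,0,0,-5.5,0,-1,0,0,-7.5,0,-3,0,0,-9.5,0,-5,0,0,-10.5,0,-7,0,0,-10.5,0,-8,0,0,-10.5,0,-8,0,0]}}

```text
time: 17.75
ee_pos: [0.48, 0.1561, 0.1623]
tcp_rot: [0.997, -0.073, 0.001, -0.004]
contact_force: [-0.5, -0.0, -1.0]
finger_gap: 0.0003
```

```bash
python3 -c "
from h import *
st();s=snap('wrist','w15.png');np.save('w15.npy',s['pose']);snap('side','d15.png');snap('scene','s15.png')
b=cv2.imread('pics/d15.png')
cv2.imwrite('pics/d15z.png',cv2.resize(b[180:350,170:400],None,fx=3.4,fy=3.4,interpolation=3)[:600,:800])"
```

```text
t 17.75 pos [0.48   0.1561 0.1623] R
 [[ 0.9893 -0.1459  0.0029]
 [-0.1459 -0.9893  0.0068]
 [ 0.0019 -0.0072 -1.    ]] F [-0.4564 -0.0012 -0.9583] T [-0.0462  0.1262  0.0461] gap 0.00032476425759893915 q [-0.9564  0.0703  0.588   1.9208 -0.0484  1.1575 -2.0675]
```

View pics/w15.png

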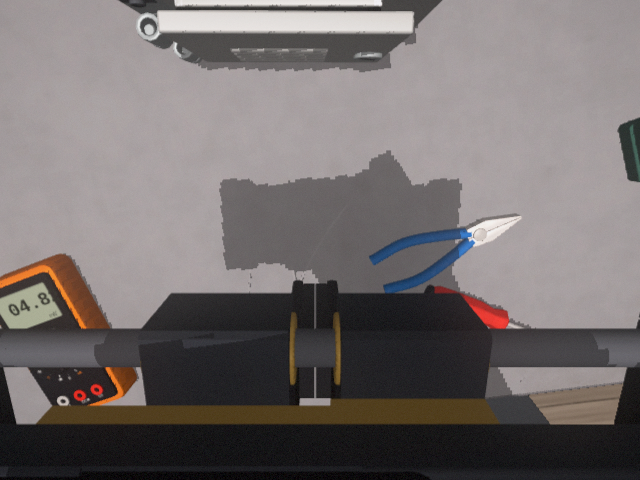

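View pics/d15z.png

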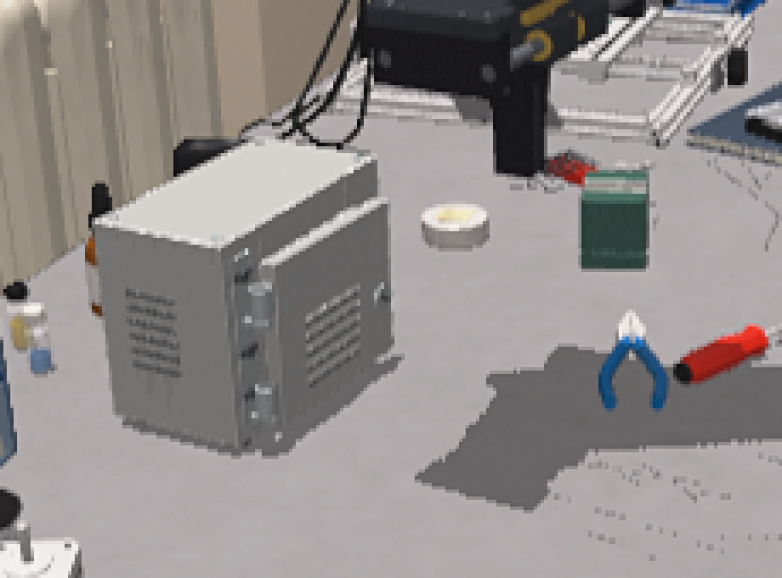

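View pics/s15.png

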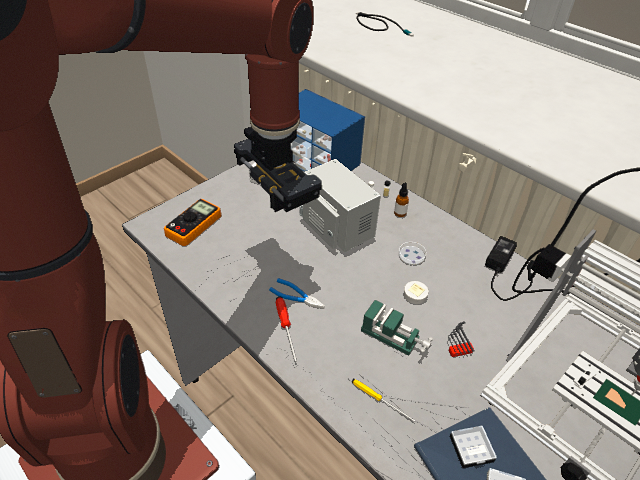

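```bash
python3 - <<'E'
from h import *
a=cv2.imread('pics/w15.png')
cv2.imwrite('pics/w15b.png',cv2.resize(a[0:70,120:430],None,fx=2.58,fy=6,interpolation=cv2.INTER_CUBIC))
g=a.astype(float).mean(2)
for c in (175,230,300,350,400): print(c,g[0:45,c].astype(int))
st()
E
```

```text
175 [222 225 219 210 211 169 104  71  64  65 148 189 213 219 219 221 222 221
 222 224 223 224 225 226 225 226 227 227 227 224 207 175 142  95  77  75
  76  74  74  77  75  82 159 222 233]
230 [220 224 225 229 215 176 120  69  52  53 149 186 209 219 220 221 220 222
 221 224 223 223 224 225 225 224 226 227 226 227 212 181 149 103  74  76
  77  77  75  73  78  76  77  76  75]
300 [223 227 228 231 218 150  87  58  49  50  99 162 196 213 217 218 218 220
 221 220 222 221 223 224 224 223 223 224 226 226 215 153 137 113  83  78
  76  76  74  75  74  78  75  75  76]
350 [225 227 230 233 219 174 115  62  49  46  51 147 188 207 215 215 216 217
 218 217 217 220 221 221 221 222 222 222 223 224 216 192 167 126  88  74
  76  75  74  74  73  76  77  75  74]
400 [ 67  68  70  67  68  75  67  72  68  68  65 161 188 201 209 209 212 212
 214 213 215 218 217 217 216 219 218 220 221 223 217 197 173 132  86  74
  75  74  71  71  73  75  74 131 158]
t 17.9 pos [0.4792 0.155  0.1591] R
 [[ 0.9891 -0.1472 -0.0011]
 [-0.1472 -0.9891  0.003 ]
 [-0.0015 -0.0028 -1.    ]] F [-0.1352 -1.7664 -1.0314] T [-0.0485  0.1367  0.0177] gap 0.0005630007926746058 q [-0.9547  0.0756  0.5879  1.923  -0.0493  1.1561 -2.0668]
```

View pics/w15b.png

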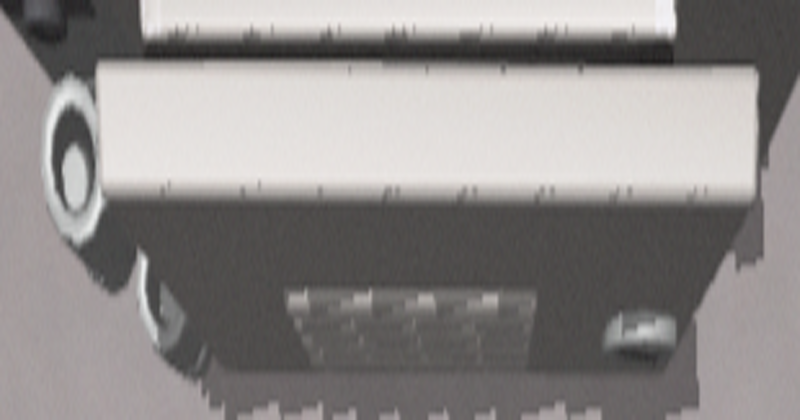

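```bash
cat >> pl.py <<'E'
print('re',Rm.T@(H+B@[-.016,-.110,.08]-x['ee_pos'])*100, 'dt az',-8.34-np.degrees(np.arctan2(Rm[1,0],Rm[0,0])))
E
python3 pl.py|tail -1
```

```text
re [10.5023  2.5228  7.8911] dt az 0.12713122162146995
```

Request:
{"api": "apply_moves", "payload": {"targets": [1,1,2,0,0,3,2,4,0,0,5,2.5,6,0,0,7.5,2.5,7.5,0,0,9,2.5,7.9,0,0,9.7,2.5,7.9,0,0,10.1,2.5,7.9,0,0,10.3,2.5,7.9,0,0,10.4,2.5,7.9,0,0,10.5,2.5,7.9,0,0]}}

```text
time: 18.73
ee_pos: [0.579, 0.1154, 0.0803]
tcp_rot: [0.997, -0.074, -0.001, -0.002]
contact_force: [-0.5, 0.2, -0.7]
finger_gap: 0.0002
```

```bash
python3 pl.py|grep -v '[05] \['
```

```text
t 18.733 pos [0.579  0.1154 0.0803] R
 [[ 0.9892 -0.1469 -0.0009]
 [-0.1469 -0.9891  0.0037]
 [-0.0014 -0.0035 -1.    ]] F [-0.5425  0.214  -0.6787] T [-0.0211  0.2306  0.0567] gap 0.00017564129737443381 q [-0.7718  0.3733  0.6138  1.8021 -0.2499  1.0436 -1.7817]
hinge-rel box [-0.0164 -0.1095  0.0803]
re [0.0374 0.0534 0.0326] dt az 0.10606991852337089
```

Just short of contact; push 1.5 mm further.

Request:
{"api": "apply_moves", "payload": {"targets": [0.03,0,0,0,0,0.06,0,0,0,0,0.09,0,0,0,0,0.12,0,0,0,0,0.15,0,0,0,0,0.18,0,0,0,0,0.2,0,0,0,0,0.2,0,0,0,0,0.2,0,0,0,0,0.2,0,0,0,0]}}

```text
time: 19.57
ee_pos: [0.5793, 0.1157, 0.0803]
tcp_rot: [0.997, -0.073, -0.002, -0.002]
contact_force: [-9.3, 0.7, 7.8]
finger_gap: 0.0005
```

```bash
python3 pl.py|grep -v '[05] \['
```

```text
t 19.567 pos [0.5793 0.1157 0.0803] R
 [[ 0.9892 -0.1462 -0.0041]
 [-0.1462 -0.9892  0.0045]
 [-0.0047 -0.0038 -1.    ]] F [-9.2847  0.6896  7.8024] T [ 0.2315  1.9145 -0.0011] gap 0.0005216933488679725 q [-0.7696  0.3763  0.6129  1.7985 -0.2525  1.0478 -1.7791]
hinge-rel box [-0.0161 -0.1091  0.0803]
re [0.0127 0.0938 0.0278] dt az 0.0672129879311516
```

Request:
{"api": "apply_moves", "payload": {"targets": [-0.2,0,0,0,0,-0.6,0,0,0,0,-1.5,0,0,0,0,-3,0,0,0,0,-5,0,-1,0,0,-7,0,-3,0,0,-9,0,-5,0,0,-10.5,0,-7,0,0,-10.5,0,-8,0,0,-10.5,0,-8,0,0]}}

```text
time: 20.4
ee_pos: [0.4765, 0.1316, 0.163]
tcp_rot: [0.997, -0.073, -0.001, -0.004]
contact_force: [0.4, 0.6, 0.7]
finger_gap: 0.0005
```

Request:
{"api": "apply_moves", "payload": {"targets": [0,0,0,0,0,0,0,0,0,0,0,0,0,0,0,0,0,0,0,0,0,0,0,0,0,0,0,0,0,0,0,0,0,0,0,0,0,0,0,0,0,0,0,0,0,0,0,0,0,0]}}

```text
time: 21.23
ee_pos: [0.4766, 0.1317, 0.163]
tcp_rot: [0.997, -0.073, -0.001, -0.004]
contact_force: [0.4, -0.5, 0.1]
finger_gap: 0.0006
```

```bash
python3 - <<'E'
from h import *
st();s=snap('wrist','w16.png');a=cv2.imread('pics/w16.png')
cv2.imwrite('pics/w16b.png',cv2.resize(a[0:80,60:400],None,fx=2.35,fy=6,interpolation=cv2.INTER_CUBIC))
g=a.astype(float).mean(2)
for c in (120,170,220,270,320): print(c,g[0:42,c].astype(int))
E
```

```text
t 21.233 pos [0.4766 0.1317 0.163 ] R
 [[ 0.9894 -0.1449 -0.0004]
 [-0.1449 -0.9894  0.008 ]
 [-0.0016 -0.0078 -1.    ]] F [ 0.3732 -0.4843  0.0625] T [-0.0323  0.2186 -0.0148] gap 0.0006045364239927138 q [-0.9548  0.046   0.6254  1.9411 -0.0377  1.1613 -2.0312]
120 [ 66  70  74  70  68  69  66  70  70  87 150 185 205 209 213 211 212 210
 212 212 214 213 212 215 214 216 216 216 215 208 187 167 127  88  71  76
  76  75  74  76  70  70]
170 [215 217 219 223 199 163 107  58  53  53 143 182 204 212 213 215 217 218
 218 219 220 219 220 220 219 220 219 221 221 220 201 176 139  95  77  76
  76  78  76  76  77  79]
220 [224 226 226 227 178 114  80  57  52  47 151 182 200 212 215 216 218 218
 219 222 222 223 223 223 223 222 224 224 223 225 213 156 133 101  75  80
  77  75  77  76  76  75]
270 [227 230 233 234 222 177 115  64  54  51  98 162 195 210 217 217 218 219
 220 219 223 223 226 225 226 225 226 228 228 229 218 191 161 112  78  77
  76  77  75  76  78  77]
320 [230 233 236 238 223 177 115  61  44  45  52 148 189 210 215 216 217 219
 220 221 223 223 225 224 226 227 229 229 230 231 223 200 171 124  85  73
  75  74  75  75  73  75]
```

View pics/w16b.png

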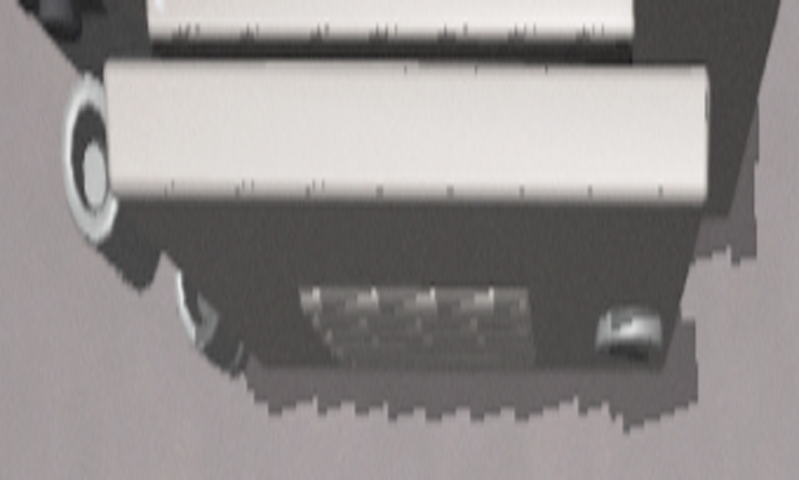

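```bash
python3 -c "
from plant import job
print(job.job_done())"
```

```text
the job is handed in; nothing more can be done
None
```

The door is back on its two hinge pins and swung fully shut. I handed the job in at about 21 s of the 67 s, with the arm clear of everything.

- **Finding the hinge:** The wrist camera put the true hinge axis about 1 mm from the drawing position. Two views agreed on this. The force readings showed no contact until the knuckles reached the shoulders.
- **Hanging:** I lifted the door from the vice, brought it in level about 90° open, and centred it by looking at the upper pin through the knuckle bore. Lowering it brought almost no force until it seated at the expected height. When I let go, it hung there by itself.
- **Closing:** I pushed the outer face shut with closed fingers. I pressed 85 mm and then 109 mm from the hinge, with about 9 N each time. Both pushes stopped at the same depth, 16.0 and 16.1 mm from the hinge axis, so the door is parallel to the box.

**Last checks:**
- After backing away, the wrist picture showed both knuckles on their pins and the door against the seal, unchanged from the earlier look.
- In that picture the door's edge is about 0.2° off the lip of the opening. This is within what I can read from the image, and the push depths contradict it.
- No large forces showed in the readings. The last wide view was taken before the second push and showed the other things on the desk where they were.

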